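# Sort rotisserie spit sockets with the pin gauge

## Robot

A 7-joint arm with a two-finger parallel gripper is mounted at the origin on the work surface. World frame = base frame: x ahead of the robot, y to its left, z up, the work surface at z = 0. Lengths are in m, angles in rad, forces in N, time in s.
With the tool pointing down it reaches from about 0.35 to 0.9 m from the base axis. Payload 7.2 kg.
Tool frame: the origin (TCP) lies between the finger pads; the fingertips stand 8 mm ahead of it and the grasp point (between the pads) lies 11 mm behind it (robot.finger_overhang is the distance from the TCP to the fingertips, in m); z points along the fingers, y is the direction in which the jaws open and shut (so a half turn about z gives the same grasp; the last joint's range is limited). The gripper opens to 85 mm and grips with 20 to 120 N. Pads are 22 mm wide; open, the fingers measure 114 mm over their backs; the gripper's body (76 mm by 85 mm) begins 54 mm behind the grasp point. The pads swing forward as they close: fully open they stand 13 mm farther back than shut.
Start: joints at [1.154, 0.411, -0.013, 1.596, 0.006, 1.134, -0.082], TCP at [0.214, -0.587, 0.239] pointing down, gripper open.
Joint ranges: [-2.95, 2.95], [-0.29, 1.99], [-1.47, 1.44], [0.14, 2.54], [-1.03, 4.17], [0.13, 1.85], [-2.86, 2.86]. Speed limits (rad/s): [2.39, 2.39, 3.01, 3.01, 3.14, 3.14, 3.14].

## Interface

Orientations are given as [roll, pitch, yaw] about the fixed x, y, z axes, in that order (R = Rz(yaw) Ry(pitch) Rx(roll)).
In Python, from rig import robot, imaging, close_job, models gives the robot as it stands. The module is installed in compiled form; this text tells all that it offers.
- The arm moves only by the tool move_arm, never from a script. Its argument "commands" is a list of rows, each an object of numbers: "dx", "dy", "dz": the shift along the tool's x, y, z in cm; "rx", "ry", "rz": the turn, a rotation vector about the tool's x, y, z in degrees; "hand": the gripper's target within -1 to 1 (shut at 1, half-way at 0, fully open at -1). In form: [{"dx": .., "dy": .., "dz": .., "rx": .., "ry": .., "rz": .., "hand": ..}, ...]. A call has 1 to 10 rows; each row shifts and turns the commanded pose from where the row before left it, along the tool's axes as they then stand; what a row does not reach is not made up. A row lasts 1/12 s, in which the tool goes at most 41.7 mm and 7.16 degrees, less where a joint would pass 70% of its speed; a pose out of reach is approached as far as the arm can. A call is refused whole if a number of a shift passes 4.17 or a number of a turn 7.16, either way. A call with a gripper value outside its range is refused whole. The fingers move at their own pace and stop on an object; "force" is the grip in N (left out, the last holds). Time passes only in rows, so rows that do not move let the fingers close. It gives the time, the measured TCP pose, the force and the opening at its end, in the units of the state.
- robot.get_state(): the state, without advancing time (a new reading comes with each control period).
- imaging.get_image(name): name is "side" or "top" or "wrist"; returns the picture (480x640x3 uint8, blue, green, red); there is no depth.
- imaging.camera_params(name): a dict with "mtx" (3x3 intrinsics, pixels), "dist_coeffs" ([k1, k2, p1, p2, k3] as OpenCV has them; the pictures are not rectified), "R" (3x3) and "t" (3): a world point X has camera coordinates R X + t; the wrist camera has in their place "hand_eye" (4x4, takes a point from camera to tool coordinates, whose origin is the TCP and whose axes are the flange's). Camera axes: x right, y down, z forward; pixel columns grow to the right and rows downward; lengths in m; the calibration is good to about 2 mm. A picture is of the moment at which its call begins: read the wrist's pose just before it. camera_params takes no time and is no camera call.
- close_job(): hands the job in, once; it reports no verdict.
Trained networks look in the newest picture that a camera, given by its name, has taken for a name from the list of things; names that differ only in an ending like _2 or _b are one class to them, and where a whole thing is asked for, a point or a joint stands for the part that bears it (a point fixed in the world has none). Each returns a list of dicts, best first, with "p" (0 to 1); they miss things now and then, are a little off and sometimes report something else, mostly with a low value. They report only what shows in the picture. A call takes as long as a camera call. They do not tell look-alikes from the thing itself.
- models.search_frame(camera, target): "bbox" ([left, top, width, height] in pixels, round what is visible of it).
- models.silhouettes(camera, target): "pixels" (480x640 bool, what is visible of it) and "bbox" ([left, top, width, height] in pixels, round what is visible of it).
- models.mark_of(camera, target): "xy" ([column, row] in pixels: a listed point, or the origin of a listed thing).
The state is a dict: "t": time; "joints": joint angles; "qd": joint speeds; "joint_torque": joint torques, N m; "tool_pos": TCP position; "tool_rot": TCP orientation; "force": force on the tool from outside, world axes, zero at the start; "moment": the same for the moment, N m; "finger_gap": finger opening in m.
Only numpy, scipy, OpenCV 4.12 (cv2) and the standard library are available. Lean on these libraries where they do the work, as an engineer would, in place of code of your own. Each camera call takes 0.05 s, during which the arm holds its last target. There are 200 camera calls.

## Task

Only one of the three rotisserie spit sockets on the white board still takes the pin gauge; the other two are blocked part of the way down the bore, which cannot be seen. Try the gauge gently, never forcing it where it stops short, and leave it standing fully home in the good socket, which stays where it is on the board; stand the two blocked sockets upright in the steel pan. Do not disturb the bottle, bowl and spoon.

Things in the scene. Friction and masses are not known exactly. Their poses are not given: they have to be found in the camera images.
- gauge: Steel pin gauge, 100 mm tall, 160 g, upright in the wooden block at the start. Origin at the centre of the pin's lower end; z up along the pin. From there up: round pin 16 mm diameter to 42 mm (end chamfered 1.5 mm); round collar 30 mm diameter, 42 to 48 mm; dark square handle 22 x 22 mm (faces normal to x and y), 48 to 100 mm.
- holder: Fixed wooden block 80 x 80 mm, 50 mm high, with a vertical round hole of 20 mm diameter, 46 mm deep, in the middle of its top, where the gauge stands at the start with its collar on the block's top (pin end 42 mm below the top). Origin at the centre of its underside.
- socket_a: Spit socket, loose, aluminium, about 300 g, 60 mm high: square foot 62 x 62 mm, 10 mm high, above it a square body 44 x 44 mm (faces normal to x and y). Origin at the centre of its underside, z up. The three sockets are the same outside; two are blocked, one is good, and their places are drawn at random.
- socket_a_mouth (a point): Centre of the bore's mouth on top of socket_a. Bore 18 mm diameter, upright, 1.5 mm chamfer at the mouth. In the good socket it is clear to 50 mm depth, so the gauge goes in until its collar rests on the top (42 mm); in a blocked one it narrows to 12 mm at 32 mm depth, where the gauge stops hard. All narrow to 12 mm at the foot.
- socket_b: Spit socket, same outside as socket_a.
- socket_b_mouth (a point): Centre of the bore's mouth on top of socket_b; bore as told for socket_a.
- socket_c: Spit socket, same outside as socket_a.
- socket_c_mouth (a point): Centre of the bore's mouth on top of socket_c; bore as told for socket_a.
- board: Fixed white plastic board 120 x 320 mm (x, y), 12 mm thick, on the work surface; the three sockets stand on it in a row along its y, about 110 mm apart. Origin at the centre of its underside.
- pan: Fixed open steel pan 160 x 220 mm (x, y), 40 mm high, walls and floor 4 mm thick. Origin at the centre of its underside, z up. Room for two sockets side by side along y.
- sauce_bottle: Bystander: sauce bottle, 64 mm diameter, 190 mm tall, loose. Origin at the centre of its underside.
- bowl: Bystander: white bowl, 120 mm diameter, 55 mm high, loose. Origin at the centre of its underside.
- spoon: Bystander: steel spoon 170 mm long lying flat on the work surface between holder and pan.
Mind the look-alikes: they are no part of the job. Leave any pink look-alike of the gauge alone. Leave any purple look-alike of the socket_c alone.

How it is judged:
By the outcome, as a careful person would: the job done as asked, in the order asked, and still so for the second after the job is handed in, with the robot touching nothing.
It also fails if it takes over 72 s, if anything falls off the work surface, if the arm or the gripper's body presses on something with over 40 N, if the wrist force passes 120 N, or if a joint passes its speed limit or range.

## Working session

There is one attempt and no reset: what is moved stays moved. The work goes in short steps, Python scripts to look and compute and a tool call to move; the robot and the scene stay as the last step left them, time stands still between calls to the robot, and variables do not carry over. Pictures are saved under pics/ and viewed, about 8 in all and at most 12, crops included, and the job is handed in when it is done.

Besides the shell and the picture viewer there is one more tool, called after "Request:" by a JSON object that holds its "fn" and its "kwargs". move_arm: Moves the arm, as the interface text tells. Its arguments: {"type":"object","properties":{"commands":{"type":"array"},"force":{"type":"number"}},"required":["commands"]}

```bash
mkdir -p pics; cat > h.py <<'E'
import numpy as np, cv2
from rig import robot, imaging, close_job, models
def ray(cam,px):
    p=imaging.camera_params(cam)
    u=cv2.undistortPoints(np.array([[px]],float),np.array(p['mtx']),np.array(p['dist_coeffs']))[0,0]
    R=np.array(p['R']);t=np.array(p['t']).ravel()
    return -R.T@t, R.T@np.array([u[0],u[1],1.])
def at_z(cam,px,z):
    o,d=ray(cam,px); return o+d*(z-o[2])/d[2]
def proj(cam,X):
    p=imaging.camera_params(cam)
    return cv2.projectPoints(np.array(X,float).reshape(-1,1,3),cv2.Rodrigues(np.array(p['R']))[0],np.array(p['t']),np.array(p['mtx']),np.array(p['dist_coeffs']))[0][:,0]
E
python3 - <<'E'
from h import *
s=robot.get_state();print(s['t'],s['tool_pos'],s['tool_rot'],s['finger_gap'])
for c in('top','side'):
    cv2.imwrite(f'pics/{c}1.png',imaging.get_image(c))
for n,z in(('gauge',None),('holder',0),('socket_a_mouth',.072),('board',0),('pan',0),('bowl',0),('sauce_bottle',0)):
    for c in('top','side'):
        for m in models.mark_of(c,n)[:5]:
            zz=.008 if z is None else z
            print(n,c,round(m['p'],2),np.round(m['xy'],1),np.round(at_z(c,m['xy'],zz),3))
print(robot.get_state()['t'])
E
```

```text
0.0 [ 0.21340543 -0.58689512  0.23843081] [-3.13992109e+00  8.60299095e-05  3.48810821e-01] 0.0852345806328727
gauge top 0.51 [176.1 325.1] [0.432 0.339 0.008]
gauge top 0.47 [219.  326.7] [0.427 0.243 0.008]
gauge side 0.73 [416. 365.] [0.43  0.241 0.008]
gauge side 0.73 [412.9 422.5] [0.436 0.349 0.008]
gauge side 0.34 [304.  309.5] [0.629 0.13  0.008]
holder top 0.88 [220.5 326.7] [0.427 0.242 0.   ]
holder side 0.92 [412.6 370.2] [0.435 0.245 0.   ]
socket_a_mouth top 0.61 [264.9 229.2] [0.626 0.133 0.072]
socket_a_mouth side 0.68 [418.9 364. ] [0.433 0.299 0.072]
socket_a_mouth side 0.62 [302.8 282.2] [0.628 0.132 0.072]
board top 0.83 [318.2 232. ] [0.632 0.023 0.   ]
board side 0.73 [311.8 277.8] [0.633 0.023 0.   ]
pan top 0.87 [455.2 323.8] [ 0.419 -0.27   0.   ]
pan top 0.43 [204.4 215.2] [0.68  0.283 0.   ]
pan top 0.35 [318.7 228.4] [0.641 0.021 0.   ]
pan side 0.84 [415.3 216.2] [ 0.422 -0.254  0.   ]
pan side 0.62 [318.1 242.8] [ 0.641 -0.108  0.   ]
bowl top 0.97 [466.9 193.3] [ 0.713 -0.321  0.   ]
bowl side 0.57 [301.9 196.7] [ 0.72  -0.329  0.   ]
sauce_bottle top 0.8 [201.8 214. ] [0.683 0.289 0.   ]
sauce_bottle side 0.62 [252.1 375.3] [0.684 0.286 0.   ]
0.8
```

View pics/top1.png

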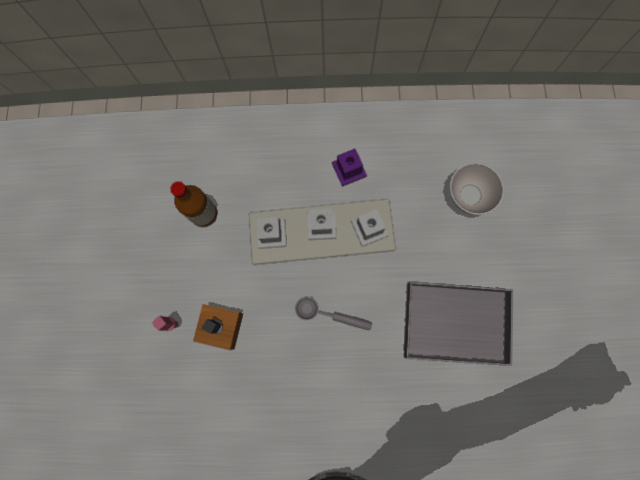

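View pics/side1.png

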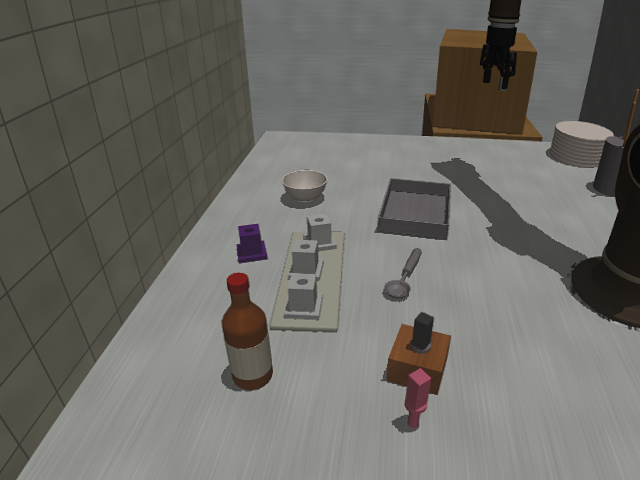

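The top picture shows the gauge as the dark handle in the wooden block at about (212,326). The pink look-alike is at (163,323). The sockets on the board have their mouths at about (268,228), (321,219) and (372,223), and the purple look-alike is off the board at (350,165). The side picture agrees: dark handle at (424,330), pink at (417,395), purple at (250,243). I'll fly over the board for a closer wrist look.

Request:
{"fn": "move_arm", "kwargs": {"commands": [{"rz": 6.7,"dz": -2},{"rz": 6.7,"dz": -2},{"rz": 6.6,"dz": -2},{"dx": 2,"dy": -3.6},{"dx": 2,"dy": -3.6},{"dx": 2,"dy": -3.6},{"dx": 2,"dy": -3.6},{"dx": 2,"dy": -3.6},{"dx": 2,"dy": -3.6},{"dx": 2,"dy": -3.6}]}}

```text
invalid input
```

Request:
{"fn": "move_arm", "kwargs": {"commands": [{"dx": 2,"dy": -3.6},{"dx": 2,"dy": -3.6},{"dx": 2,"dy": -3.6},{"dx": 2,"dy": -3.6},{"dx": 2,"dy": -3.6},{"dx": 2,"dy": -3.6},{"dx": 2,"dy": -3.6},{"dx": 2,"dy": -3.6},{"dx": 2,"dy": -3.6},{"dx": 2,"dy": -3.6}]}}

```text
invalid input
```

```bash
cat >> h.py <<'E'
from scipy.spatial.transform import Rotation as Ro
def wpose(s):
    T=np.eye(4);T[:3,:3]=Ro.from_euler('xyz',s['tool_rot']).as_matrix();T[:3,3]=s['tool_pos'];return T@np.array(imaging.camera_params('wrist')['hand_eye'])
def w_at_z(s,px,z):
    p=imaging.camera_params('wrist')
    u=cv2.undistortPoints(np.array([[px]],float),np.array(p['mtx']),np.array(p['dist_coeffs']))[0,0]
    T=wpose(s);d=T[:3,:3]@np.array([u[0],u[1],1.]);o=T[:3,3];return o+d*(z-o[2])/d[2]
def w_proj(s,X):
    p=imaging.camera_params('wrist');Ti=np.linalg.inv(wpose(s))
    return cv2.projectPoints(np.array(X,float).reshape(-1,1,3),cv2.Rodrigues(Ti[:3,:3])[0],Ti[:3,3],np.array(p['mtx']),np.array(p['dist_coeffs']))[0][:,0]
E
python3 - <<'E'
from h import *
s=robot.get_state();print(s['t'],s['tool_pos'],s['tool_rot'],s['force'])
im=imaging.get_image('wrist');cv2.imwrite('pics/w1.png',im)
print(np.round(wpose(s),3))
for m in models.mark_of('wrist','socket_a_mouth')[:5]: print(round(m['p'],2),np.round(m['xy'],1),np.round(w_at_z(s,m['xy'],.072),4))
E
```

```text
0.8 [ 0.21358649 -0.58736358  0.23928998] [3.14158072e+00 1.08277181e-06 3.48804473e-01] [ 0.09045314  0.00561352 -0.03726621]
[[ 0.342 -0.888 -0.308  0.291]
 [-0.94  -0.323 -0.111 -0.56 ]
 [-0.001  0.327 -0.945  0.374]
 [ 0.     0.     0.     1.   ]]
```

View pics/w1.png

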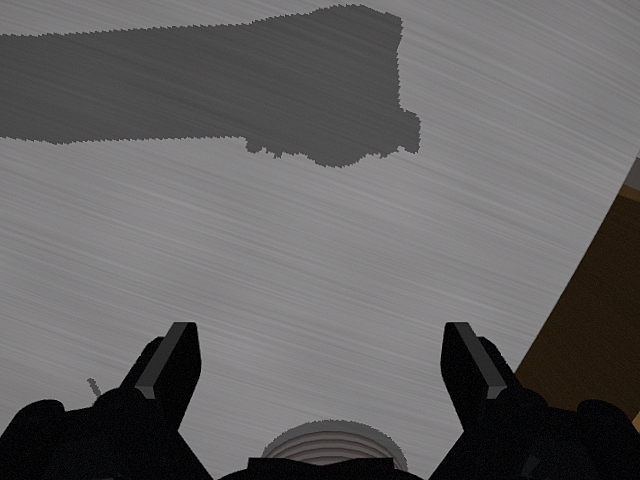

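The moves were refused, so the picture shows only the bare surface and the fingers. Every row probably needs all its fields.

Request:
{"fn": "move_arm", "kwargs": {"commands": [{"dx": 0,"dy": 0,"dz": -2,"rx": 0,"ry": 0,"rz": 6.7,"hand": -1},{"dx": 0,"dy": 0,"dz": -2,"rx": 0,"ry": 0,"rz": 6.7,"hand": -1},{"dx": 0,"dy": 0,"dz": -2,"rx": 0,"ry": 0,"rz": 6.6,"hand": -1},{"dx": 2,"dy": -3.6,"dz": 0,"rx": 0,"ry": 0,"rz": 0,"hand": -1},{"dx": 2,"dy": -3.6,"dz": 0,"rx": 0,"ry": 0,"rz": 0,"hand": -1},{"dx": 2,"dy": -3.6,"dz": 0,"rx": 0,"ry": 0,"rz": 0,"hand": -1},{"dx": 2,"dy": -3.6,"dz": 0,"rx": 0,"ry": 0,"rz": 0,"hand": -1},{"dx": 2,"dy": -3.6,"dz": 0,"rx": 0,"ry": 0,"rz": 0,"hand": -1},{"dx": 2,"dy": -3.6,"dz": 0,"rx": 0,"ry": 0,"rz": 0,"hand": -1},{"dx": 2,"dy": -3.6,"dz": 0,"rx": 0,"ry": 0,"rz": 0,"hand": -1}], "force": 40}}

```text
t: 1.73
tool_pos: [0.3542, -0.3336, 0.2996]
tool_rot: [3.141, -0.001, -0.0]
force: [0.7, -0.3, -0.5]
finger_gap: 0.0855
```

Request:
{"fn": "move_arm", "kwargs": {"commands": [{"dx": 2.5,"dy": -3.3,"dz": 0,"rx": 0,"ry": 0,"rz": 0,"hand": -1},{"dx": 2.5,"dy": -3.3,"dz": 0,"rx": 0,"ry": 0,"rz": 0,"hand": -1},{"dx": 2.5,"dy": -3.3,"dz": 0,"rx": 0,"ry": 0,"rz": 0,"hand": -1},{"dx": 2.5,"dy": -3.3,"dz": 0,"rx": 0,"ry": 0,"rz": 0,"hand": -1},{"dx": 2.5,"dy": -3.3,"dz": 0,"rx": 0,"ry": 0,"rz": 0,"hand": -1},{"dx": 2.5,"dy": -3.3,"dz": 0,"rx": 0,"ry": 0,"rz": 0,"hand": -1},{"dx": 2.5,"dy": -3.3,"dz": 0,"rx": 0,"ry": 0,"rz": 0,"hand": -1},{"dx": 2.5,"dy": -3.3,"dz": 0,"rx": 0,"ry": 0,"rz": 0,"hand": -1},{"dx": 2.5,"dy": -3.3,"dz": 0,"rx": 0,"ry": 0,"rz": 0,"hand": -1},{"dx": 2.5,"dy": -3.3,"dz": 0,"rx": 0,"ry": 0,"rz": 0,"hand": -1}]}}

```text
t: 2.57
tool_pos: [0.6047, -0.0038, 0.2994]
tool_rot: [3.141, -0.0, -0.001]
force: [0.6, -0.8, 1.4]
finger_gap: 0.0853
```

```bash
cat >> h.py <<'E'
from scipy.spatial.transform import Rotation as Ro
def wpose(s):
    T=np.eye(4);T[:3,:3]=Ro.from_euler('xyz',s['tool_rot']).as_matrix();T[:3,3]=s['tool_pos'];return T@np.array(imaging.camera_params('wrist')['hand_eye'])
E
python3 - <<'E'
from h import *
s=robot.get_state();print(s['t'],s['tool_pos'],s['tool_rot'],s['force'])
im=imaging.get_image('wrist');cv2.imwrite('pics/w2.png',im)
for m in models.mark_of('wrist','socket_a_mouth')[:5]: print(round(m['p'],2),np.round(m['xy'],1),np.round(w_at_z(s,m['xy'],.072),4))
for m in models.mark_of('wrist','socket_a')[:5]: print('org',round(m['p'],2),np.round(m['xy'],1),np.round(w_at_z(s,m['xy'],.012),4))
E
```

```text
2.5667 [ 0.6047086  -0.00383285  0.29944455] [ 3.14144228e+00 -4.61106875e-04 -7.39827879e-04] [ 0.55004332 -0.78847762  1.37593346]
0.95 [166.2 160.9] [0.6312 0.1261 0.072 ]
0.56 [323.7 314.9] [ 0.4848 -0.0078  0.072 ]
org 0.75 [184.4 150.9] [0.6315 0.1285 0.012 ]
org 0.73 [407.4 147.7] [ 0.634  -0.0893  0.012 ]
org 0.6 [300.3 135.8] [0.6451 0.0146 0.012 ]
```

View pics/w2.png

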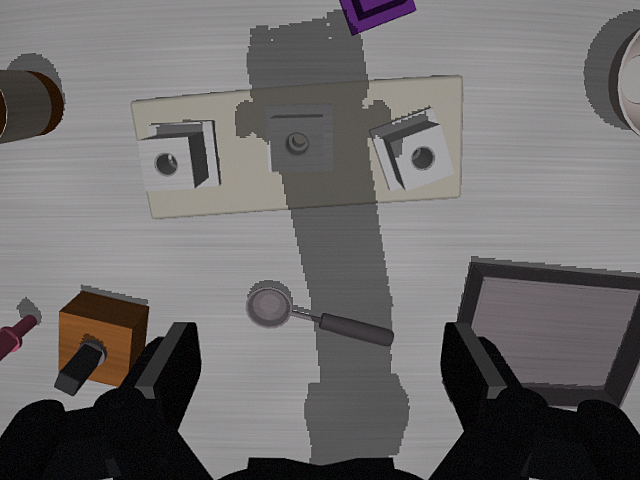

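The wrist view has all three mouths: left (167,163), middle (298,143) and right (423,157). The gauge in its block has its handle at (80,365). Pink, purple, bowl and bottle are at the edges. I'll take one enlarged crop of the sockets and gauge for exact mouths and yaws.

```bash
python3 - <<'E'
import cv2,numpy as np
im=cv2.imread('pics/w2.png')
im=cv2.convertScaleAbs(im,alpha=1.3,beta=20)
a=cv2.resize(im[100:200,135:335],None,fx=4,fy=4,interpolation=cv2.INTER_CUBIC)
b=cv2.resize(im[100:150+50,360:460],None,fx=2,fy=2,interpolation=cv2.INTER_CUBIC)
b=cv2.resize(im[130:200,380:460],None,fx=5,fy=5)[:, :400]
b=cv2.resize(im[110:160+30,370:470],None,fx=2.5,fy=2.5)
c=cv2.resize(im[280:400,45:165],None,fx=1.6,fy=1.6)
o=np.zeros((600,800,3),np.uint8);o[:400]=a
o[400:600,:250]=b[:200];o[400:592,300:492]=c
cv2.imwrite('pics/c1.png',o)
E
```

```text
(no output)
```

View pics/c1.png

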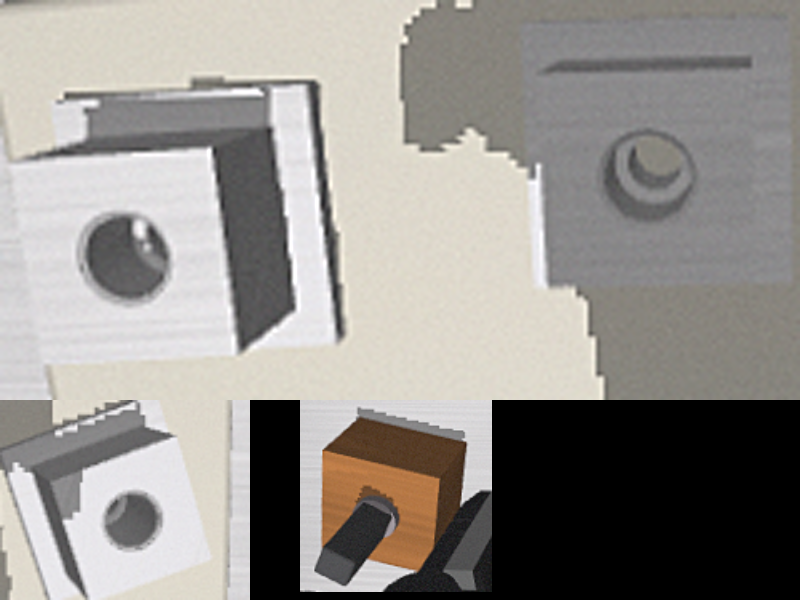

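The crop shows the left mouth at about (166.2,164.2), the middle one at (297,143.8) and the right one at (422.8,157.6). The right socket is turned the most. The dark gauge stands in the wooden block, which is turned about 14°.

```bash
python3 - <<'E'
from h import *
s={'tool_pos':[.6047086,-.00383285,.29944455],'tool_rot':[3.14144228,-4.6e-4,-7.4e-4]}
w=lambda p,z:w_at_z(s,p,z)[:2]
def edge(p,q,z):
    d=w(q,z)-w(p,z);print('  len %.4f yaw(mod90) %.1f'%(np.hypot(*d),(np.degrees(np.arctan2(d[1],d[0]))+45)%90-45))
for n,m,c in(('L',(166.2,164.2),[(137,140),(188.2,137),(194.2,188.7),(146.7,190.7)]),('M',(297,143.8),[]),('R',(422.8,157.6),[(385.2,136.8),(440,124),(454,173.2),(404,190)])):
    print(n,w(m,.072).round(4),proj('top',[*w(m,.072),.072]).round(1))
    for i in range(len(c)): edge(c[i],c[(i+1)%4],.072)
    if c: print('centre of face',np.mean([w(p,.072) for p in c],0).round(4))
print('M');edge((271.3,117.5),(323,115.5),.072);edge((271.3,171.7),(333.7,170.7),.072)
print('holder');edge((58.8,310),(132.5,328.8),.05);edge((58.8,310),(58.8,370.6),.05)
print(w((58.8,310),.05),w((132.5,328.8),.05))
print('pan corners');
for p in((472,258),(640,275),(457,405)):print(w(p,.04))
for px in((408,283),(512,289),(511,363),(405,358)):print('top',at_z('top',px,.04).round(3))
print('gauge top',at_z('top',(211,326),.108).round(3), 'side',at_z('side',(424,318),.108).round(3))
E
```

```text
L [0.6284 0.1264] [[267.9 227.8]]
  len 0.0444 yaw(mod90) 2.2
  len 0.0441 yaw(mod90) 1.7
  len 0.0424 yaw(mod90) 1.9
  len 0.0439 yaw(mod90) 4.2
centre of face [0.6282 0.1263]
M [0.6446 0.0146] [[320.9 218.7]]
R [ 0.6334 -0.0908] [[371.4 222.3]]
  len 0.0463 yaw(mod90) 13.6
  len 0.0437 yaw(mod90) 20.6
  len 0.0448 yaw(mod90) 19.4
  len 0.0485 yaw(mod90) 22.0
centre of face [ 0.6344 -0.0892]
M
  len 0.0422 yaw(mod90) 2.0
  len 0.0527 yaw(mod90) 0.8
holder
  len 0.0807 yaw(mod90) -14.7
  len 0.0793 yaw(mod90) -13.5
[0.47460083 0.26929208] [0.45418489 0.19125696]
pan corners
[ 0.52974987 -0.15533629]
[ 0.50899904 -0.34497561]
[ 0.34766522 -0.16155794]
top [ 0.507 -0.165  0.04 ]
top [ 0.487 -0.387  0.04 ]
top [ 0.334 -0.37   0.04 ]
top [ 0.352 -0.15   0.04 ]
gauge top [0.426 0.235 0.108] side [0.428 0.243 0.108]
```

Request:
{"fn": "move_arm", "kwargs": {"commands": [{"dx": -2.23,"dy": -3.05,"dz": 1,"rx": 0,"ry": 0,"rz": 0,"hand": -0.2},{"dx": -2.23,"dy": -3.05,"dz": 1,"rx": 0,"ry": 0,"rz": 0,"hand": -0.2},{"dx": -2.23,"dy": -3.05,"dz": 1,"rx": 0,"ry": 0,"rz": 0,"hand": -0.2},{"dx": -2.23,"dy": -3.05,"dz": 1,"rx": 0,"ry": 0,"rz": 0,"hand": -0.2},{"dx": -2.23,"dy": -3.05,"dz": 1,"rx": 0,"ry": 0,"rz": 0,"hand": -0.2},{"dx": -2.23,"dy": -3.05,"dz": 1,"rx": 0,"ry": 0,"rz": 0,"hand": -0.2},{"dx": -2.23,"dy": -3.05,"dz": 1,"rx": 0,"ry": 0,"rz": 0,"hand": -0.2},{"dx": -2.23,"dy": -3.05,"dz": 1,"rx": 0,"ry": 0,"rz": 0,"hand": -0.2},{"dx": 0,"dy": 0,"dz": 1,"rx": 0,"ry": 0,"rz": 7,"hand": -0.2},{"dx": 0,"dy": 0,"dz": 0,"rx": 0,"ry": 0,"rz": 7,"hand": -0.2}]}}

```text
t: 3.55
tool_pos: [0.4234, 0.2388, 0.208]
tool_rot: [3.14, 0.001, -0.247]
force: [0.1, -1.4, 0.9]
finger_gap: 0.0512
```

```bash
python3 - <<'E'
from h import *
s=robot.get_state();print(s['t'],s['tool_pos'],s['tool_rot'],s['force'],s['finger_gap'])
im=imaging.get_image('wrist')
g=w_proj(s,[.4265,.240,.108]);print(g, 'mark',[(round(m['p'],2),m['xy'],w_at_z(s,m['xy'],.008)) for m in models.mark_of('wrist','gauge')[:3]])
cv2.imwrite('pics/w3.png',im)
E
```

```text
3.55 [0.4233775  0.23875213 0.20799974] [ 3.13990794e+00  1.21974461e-03 -2.46907352e-01] [ 0.14827364 -1.38814843  0.87446428] 0.0511733838800254
[[314.4020604  236.04215012]] mark [(0.96, [317.5, 193.2], array([0.42765244, 0.23839169, 0.008     ])), (0.84, [192.8, 212.5], array([0.4371724 , 0.34026557, 0.008     ]))]
```

View pics/w3.png

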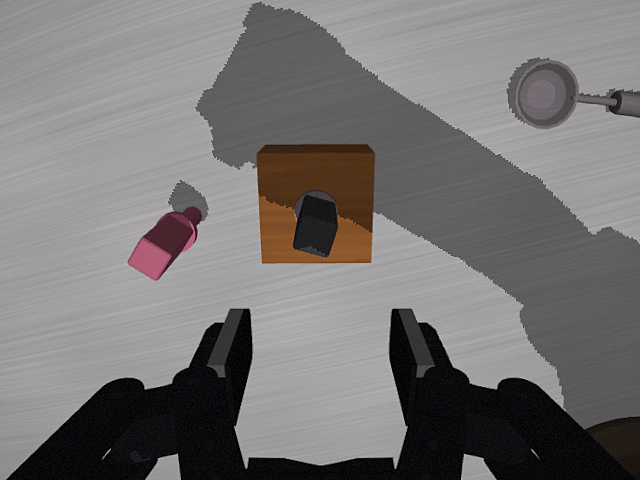

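The handle is at (316,240) on the block's centre axis, turned about 10° more than the block. The pink one is clear at (150,258). I'll get the handle's yaw and centre from its top face.

```bash
python3 - <<'E'
from h import *
s={'tool_pos':[0.4233775,0.23875213,0.20799974],'tool_rot':[3.13990794,1.21974461e-03,-2.46907352e-01]}
im=cv2.imread('pics/w3.png')
o=cv2.convertScaleAbs(cv2.resize(im[180:270,280:355],None,fx=6,fy=6,interpolation=cv2.INTER_CUBIC),alpha=2.5)
cv2.imwrite('pics/c2.png',o)
for p in((294,248),(331,256)):print(w_at_z(s,p,.108))
a,b=[w_at_z(s,p,.108)[:2] for p in((294,248),(331,256))];print(np.hypot(*(b-a)),np.degrees(np.arctan2(*(b-a)[::-1]))+90)
E
```

```text
[0.4222833  0.25331171 0.108     ]
[0.41218999 0.23368701 0.108     ]
0.022068163699549136 -27.217526432330757
```

View pics/c2.png

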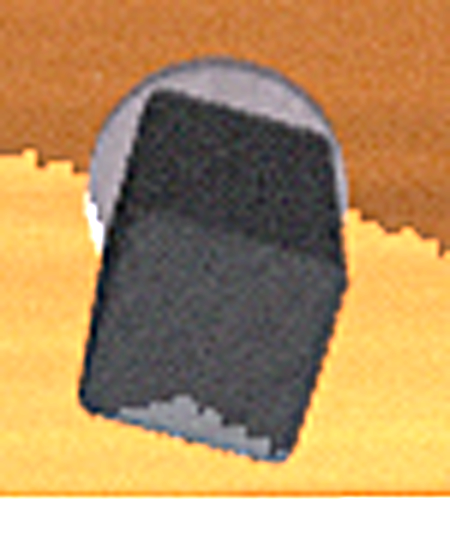

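Request:
{"fn": "move_arm", "kwargs": {"commands": [{"dx": 0,"dy": 0,"dz": 1.5,"rx": 0,"ry": 0,"rz": 7,"hand": -0.2},{"dx": 0,"dy": 0,"dz": 1.5,"rx": 0,"ry": 0,"rz": 7,"hand": -0.2},{"dx": 0,"dy": 0,"dz": 0,"rx": 0,"ry": 0,"rz": 0,"hand": -0.2}]}}

```text
t: 3.9
tool_pos: [0.4249, 0.2366, 0.1776]
tool_rot: [3.139, 0.001, -0.493]
force: [-0.2, -0.4, -1.2]
finger_gap: 0.0511
```

Request:
{"fn": "move_arm", "kwargs": {"commands": [{"dx": 0,"dy": -0.2,"dz": 2.5,"rx": 0,"ry": 0,"rz": 0,"hand": -0.2},{"dx": 0,"dy": -0.2,"dz": 2.5,"rx": 0,"ry": 0,"rz": 0,"hand": -0.2},{"dx": 0,"dy": 0,"dz": 2.5,"rx": 0,"ry": 0,"rz": 0,"hand": -0.2},{"dx": 0,"dy": 0,"dz": 2.5,"rx": 0,"ry": 0,"rz": 0,"hand": -0.2},{"dx": 0,"dy": 0,"dz": 0,"rx": 0,"ry": 0,"rz": 0,"hand": -0.2},{"dx": 0,"dy": 0,"dz": 0,"rx": 0,"ry": 0,"rz": 0,"hand": 1},{"dx": 0,"dy": 0,"dz": 0,"rx": 0,"ry": 0,"rz": 0,"hand": 1},{"dx": 0,"dy": 0,"dz": 0,"rx": 0,"ry": 0,"rz": 0,"hand": 1},{"dx": 0,"dy": 0,"dz": 0,"rx": 0,"ry": 0,"rz": 0,"hand": 1},{"dx": 0,"dy": 0,"dz": 0,"rx": 0,"ry": 0,"rz": 0,"hand": 1}], "force": 40}}

```text
t: 4.73
tool_pos: [0.4285, 0.2425, 0.0811]
tool_rot: [-3.139, -0.002, -0.489]
force: [-0.8, -1.7, 7.9]
finger_gap: 0.0213
```

Request:
{"fn": "move_arm", "kwargs": {"commands": [{"dx": 0,"dy": 0,"dz": -1,"rx": 0,"ry": 0,"rz": 0,"hand": 1},{"dx": 0,"dy": 0,"dz": -2,"rx": 0,"ry": 0,"rz": 0,"hand": 1},{"dx": 0,"dy": 0,"dz": -3,"rx": 0,"ry": 0,"rz": 0,"hand": 1},{"dx": 0,"dy": 0,"dz": -3,"rx": 0,"ry": 0,"rz": 0,"hand": 1},{"dx": 0,"dy": 0,"dz": 0,"rx": 0,"ry": 0,"rz": 0,"hand": 1},{"dx": 0,"dy": 0,"dz": 0,"rx": 0,"ry": 0,"rz": 0,"hand": 1}]}}

```text
t: 5.23
tool_pos: [0.4283, 0.2426, 0.1718]
tool_rot: [-3.138, -0.003, -0.489]
force: [0.9, 0.2, -1.7]
finger_gap: 0.0217
```

```bash
python3 - <<'E'
from h import *
for i in range(3):
    s=robot.get_state();print(s['t'],s['tool_pos'],s['tool_rot'],s['force'],s['finger_gap'])
    im=imaging.get_image(['wrist','side','top'][i]); cv2.imwrite(f'pics/g{i}.png',im)
E
```

```text
5.2333 [0.42827672 0.24264379 0.17177784] [-3.13784018e+00 -2.60482745e-03 -4.88771947e-01] [ 0.85123408  0.17730419 -1.68186221] 0.021675318795050674
5.2833 [0.42744895 0.24203542 0.1702697 ] [-3.14026754e+00 -1.14661224e-03 -4.88828649e-01] [-0.45923967 -0.35863995 -1.20896256] 0.02140095481175554
5.3333 [0.42693494 0.24169156 0.16929541] [ 3.14125854e+00 -9.41844276e-05 -4.88818247e-01] [-0.5647079  -0.28324209 -1.03098624] 0.021403633201574596
```

```bash
python3 - <<'E'
from h import *
s={'tool_pos':[.42827672,.24264379,.17177784],'tool_rot':[-3.13784018,-2.6e-3,-.48877]}
T=np.eye(4);T[:3,:3]=Ro.from_euler('xyz',s['tool_rot']).as_matrix();T[:3,3]=s['tool_pos']
f=lambda x,y,z:(T@[x,y,z,1])[:3]
w=cv2.imread('pics/g0.png')
for z,c in((.073,(0,0,255)),(.031,(0,255,0)),(.025,(255,0,0))):
    p=w_proj(s,f(0,0,z))[0];print('wrist',z,p)
s2=np.array([.42745,.24204,.17027])
P=proj('side',[s2+[0,0,-.073],s2+[0,0,-.031]]);print('side',P)
a=cv2.resize(w[180:480,220:420],(400,600));
x,y=P[0].astype(int);sd=cv2.imread('pics/g1.png');b=cv2.resize(sd[y-90:y+30,x-40:x+40],(400,600),interpolation=cv2.INTER_CUBIC);print('side crop org',x-40,y-90)
cv2.imwrite('pics/c3.png',cv2.convertScaleAbs(np.hstack([a,b]),alpha=1.8,beta=15))
E
```

```text
wrist 0.073 [317.4372489  258.71569369]
wrist 0.031 [316.82027616 295.43892882]
wrist 0.025 [316.71053266 301.99525138]
side [[423.3350933  323.29647734]
 [426.19754438 301.08519842]]
side crop org 383 233
```

View pics/c3.png

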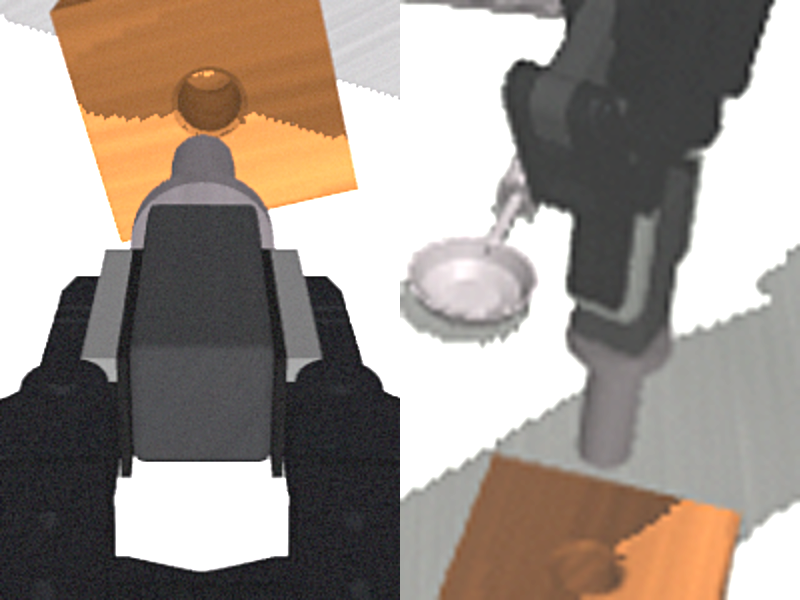

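The wrist crop (left) shows the pin hanging straight, with its end at about (322,263) against a predicted (317,259), a 2 mm hand-eye bias. The side crop shows the pin end at (424,325) against a predicted (423,323). So I'll measure the mouth relative to the pin from just above the left socket.

Request:
{"fn": "move_arm", "kwargs": {"commands": [{"dx": 0,"dy": 0,"dz": -0.5,"rx": 0,"ry": 0,"rz": -7,"hand": 1},{"dx": 0,"dy": 0,"dz": 0,"rx": 0,"ry": 0,"rz": -7,"hand": 1},{"dx": 0,"dy": 0,"dz": 0,"rx": 0,"ry": 0,"rz": -7,"hand": 1},{"dx": 0,"dy": 0,"dz": 0,"rx": 0,"ry": 0,"rz": -7,"hand": 1},{"dx": 3,"dy": 1.9,"dz": 0,"rx": 0,"ry": 0,"rz": 0,"hand": 1},{"dx": 3,"dy": 1.9,"dz": 0,"rx": 0,"ry": 0,"rz": 0,"hand": 1},{"dx": 3,"dy": 1.9,"dz": 0,"rx": 0,"ry": 0,"rz": 0,"hand": 1},{"dx": 3,"dy": 1.9,"dz": 0,"rx": 0,"ry": 0,"rz": 0,"hand": 1},{"dx": 3,"dy": 1.9,"dz": 0,"rx": 0,"ry": 0,"rz": 0,"hand": 1},{"dx": 3,"dy": 1.9,"dz": 0.5,"rx": 0,"ry": 0,"rz": 0,"hand": 1}]}}

```text
t: 6.22
tool_pos: [0.6083, 0.1268, 0.1685]
tool_rot: [3.141, 0.001, -0.0]
force: [0.8, 0.5, -0.4]
finger_gap: 0.0213
```

Request:
{"fn": "move_arm", "kwargs": {"commands": [{"dx": 0,"dy": 0,"dz": 1,"rx": 0,"ry": 0,"rz": 0,"hand": 1},{"dx": 0,"dy": 0,"dz": 0,"rx": 0,"ry": 0,"rz": 0,"hand": 1},{"dx": 0,"dy": 0,"dz": 0,"rx": 0,"ry": 0,"rz": 0,"hand": 1},{"dx": 0,"dy": 0,"dz": 0,"rx": 0,"ry": 0,"rz": 0,"hand": 1}]}}

```text
t: 6.55
tool_pos: [0.606, 0.1292, 0.1587]
tool_rot: [-3.141, 0.002, 0.001]
force: [0.5, 1.1, -1.4]
finger_gap: 0.0213
```

```bash
python3 - <<'E'
from h import *
s=robot.get_state();print(s['t'],s['tool_pos'],s['tool_rot'],s['force'],s['finger_gap'])
im=imaging.get_image('wrist');cv2.imwrite('pics/w4.png',im)
z=s['tool_pos'][2]
T=np.eye(4);T[:3,:3]=Ro.from_euler('xyz',s['tool_rot']).as_matrix();T[:3,3]=s['tool_pos']
print(w_proj(s,(T@[0,0,.073,1])[:3]), w_proj(s,[.6284,.1264,.072]))
cv2.imwrite('pics/c4.png',cv2.convertScaleAbs(cv2.resize(im[170:320,220:420],(800,600),interpolation=cv2.INTER_CUBIC),alpha=1.3,beta=10))
E
```

```text
6.55 [0.60603144 0.12917318 0.15865898] [-3.14130797e+00  1.99150099e-03  1.41905557e-03] [ 0.49227091  1.12630596 -1.4396258 ] 0.021268908409949168
[[318.52055813 257.61883011]] [[323.92933211 208.55063687]]
```

View pics/c4.png

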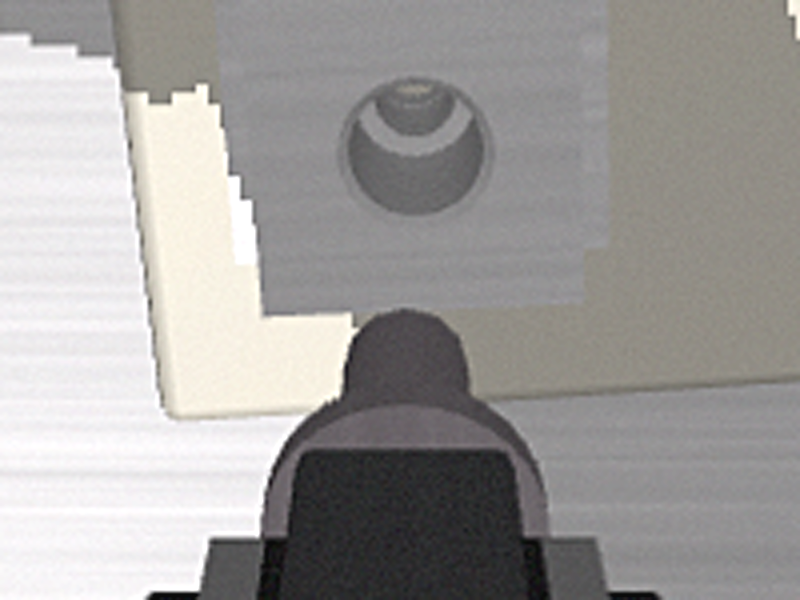

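The hole centre is at about (323.8,206.5) and the pin end at about (321.4,261). That makes the shift from pin to hole +25.5 mm in x and -1.3 mm in y. I'll move over and enter gently.

Request:
{"fn": "move_arm", "kwargs": {"commands": [{"dx": 1.3,"dy": 0.1,"dz": 0,"rx": 0,"ry": 0,"rz": 0,"hand": 1},{"dx": 1.25,"dy": 0.05,"dz": 0,"rx": 0,"ry": 0,"rz": 0,"hand": 1},{"dx": 0,"dy": 0,"dz": 0,"rx": 0,"ry": 0,"rz": 0,"hand": 1},{"dx": 0,"dy": 0,"dz": 0.5,"rx": 0,"ry": 0,"rz": 0,"hand": 1},{"dx": 0,"dy": 0,"dz": 0.5,"rx": 0,"ry": 0,"rz": 0,"hand": 1},{"dx": 0,"dy": 0,"dz": 0.5,"rx": 0,"ry": 0,"rz": 0,"hand": 1},{"dx": 0,"dy": 0,"dz": 0.5,"rx": 0,"ry": 0,"rz": 0,"hand": 1},{"dx": 0,"dy": 0,"dz": 0,"rx": 0,"ry": 0,"rz": 0,"hand": 1}]}}

```text
t: 7.27
tool_pos: [0.6312, 0.127, 0.1378]
tool_rot: [3.142, 0.003, 0.001]
force: [-1.4, 1.3, -2.3]
finger_gap: 0.0212
```

Request:
{"fn": "move_arm", "kwargs": {"commands": [{"dx": 0,"dy": 0,"dz": 0.5,"rx": 0,"ry": 0,"rz": 0,"hand": 1},{"dx": 0,"dy": 0,"dz": 0.5,"rx": 0,"ry": 0,"rz": 0,"hand": 1},{"dx": 0,"dy": 0,"dz": 0.5,"rx": 0,"ry": 0,"rz": 0,"hand": 1},{"dx": 0,"dy": 0,"dz": 0.3,"rx": 0,"ry": 0,"rz": 0,"hand": 1},{"dx": 0,"dy": 0,"dz": 0,"rx": 0,"ry": 0,"rz": 0,"hand": 1},{"dx": 0,"dy": 0,"dz": 0,"rx": 0,"ry": 0,"rz": 0,"hand": 1}]}}

```text
t: 7.77
tool_pos: [0.6327, 0.1262, 0.1208]
tool_rot: [3.141, 0.0, -0.0]
force: [-0.7, 0.9, -1.5]
finger_gap: 0.0217
```

Request:
{"fn": "move_arm", "kwargs": {"commands": [{"dx": 0,"dy": 0,"dz": 0.15,"rx": 0,"ry": 0,"rz": 0,"hand": 1},{"dx": 0,"dy": 0,"dz": 0.15,"rx": 0,"ry": 0,"rz": 0,"hand": 1},{"dx": 0,"dy": 0,"dz": 0.1,"rx": 0,"ry": 0,"rz": 0,"hand": 1},{"dx": 0,"dy": 0,"dz": 0,"rx": 0,"ry": 0,"rz": 0,"hand": 1}]}}

```text
t: 8.1
tool_pos: [0.6329, 0.1264, 0.1172]
tool_rot: [3.141, -0.0, -0.0]
force: [-1.5, 0.8, -1.8]
finger_gap: 0.0217
```

Request:
{"fn": "move_arm", "kwargs": {"commands": [{"dx": 0,"dy": 0,"dz": 0.1,"rx": 0,"ry": 0,"rz": 0,"hand": 1},{"dx": 0,"dy": 0,"dz": 0.1,"rx": 0,"ry": 0,"rz": 0,"hand": 1},{"dx": 0,"dy": 0,"dz": 0,"rx": 0,"ry": 0,"rz": 0,"hand": 1}]}}

```text
t: 8.35
tool_pos: [0.6329, 0.1264, 0.1152]
tool_rot: [3.142, -0.0, -0.0]
force: [-0.1, -0.0, -1.8]
finger_gap: 0.0219
```

Request:
{"fn": "move_arm", "kwargs": {"commands": [{"dx": 0,"dy": 0,"dz": 0.1,"rx": 0,"ry": 0,"rz": 0,"hand": 1},{"dx": 0,"dy": 0,"dz": 0.1,"rx": 0,"ry": 0,"rz": 0,"hand": 1},{"dx": 0,"dy": 0,"dz": 0,"rx": 0,"ry": 0,"rz": 0,"hand": 1}]}}

```text
t: 8.6
tool_pos: [0.6329, 0.1265, 0.1131]
tool_rot: [3.142, -0.0, -0.0]
force: [-0.9, -0.3, -1.2]
finger_gap: 0.0217
```

Request:
{"fn": "move_arm", "kwargs": {"commands": [{"dx": 0,"dy": 0,"dz": 0.1,"rx": 0,"ry": 0,"rz": 0,"hand": 1},{"dx": 0,"dy": 0,"dz": 0.1,"rx": 0,"ry": 0,"rz": 0,"hand": 1},{"dx": 0,"dy": 0,"dz": 0,"rx": 0,"ry": 0,"rz": 0,"hand": 1}]}}

```text
t: 8.85
tool_pos: [0.6331, 0.1266, 0.1128]
tool_rot: [3.141, -0.001, -0.0]
force: [-4.7, -1.2, 9.8]
finger_gap: 0.0215
```

There is contact at tool z 0.1128. That puts the pin end at z 0.040, which is 32 mm deep, so the left socket is blocked. I'll lift out and go to the middle one.

Request:
{"fn": "move_arm", "kwargs": {"commands": [{"dx": 0,"dy": 0,"dz": -0.7,"rx": 0,"ry": 0,"rz": 0,"hand": 1},{"dx": 0,"dy": 0,"dz": -2,"rx": 0,"ry": 0,"rz": 0,"hand": 1},{"dx": 0,"dy": 0,"dz": -2,"rx": 0,"ry": 0,"rz": 0,"hand": 1},{"dx": 0,"dy": 0,"dz": 0,"rx": 0,"ry": 0,"rz": 0,"hand": 1},{"dx": 0.5,"dy": 3.7,"dz": 0,"rx": 0,"ry": 0,"rz": 0,"hand": 1},{"dx": 0.5,"dy": 3.7,"dz": 0,"rx": 0,"ry": 0,"rz": 0,"hand": 1},{"dx": 0.5,"dy": 3.6,"dz": 0,"rx": 0,"ry": 0,"rz": 0,"hand": 1},{"dx": 0,"dy": 0,"dz": 0,"rx": 0,"ry": 0,"rz": 0,"hand": 1},{"dx": 0,"dy": 0,"dz": 0,"rx": 0,"ry": 0,"rz": 0,"hand": 1},{"dx": 0,"dy": 0,"dz": 0,"rx": 0,"ry": 0,"rz": 0,"hand": 1}]}}

```text
t: 9.68
tool_pos: [0.6477, 0.0165, 0.1578]
tool_rot: [-3.141, 0.0, -0.001]
force: [-0.1, 0.8, -1.6]
finger_gap: 0.0217
```

```bash
python3 - <<'E'
from h import *
imaging.get_image('top');imaging.get_image('top')
s=robot.get_state();print(s['t'],s['tool_pos'],s['tool_rot'],s['force'])
im=imaging.get_image('wrist');cv2.imwrite('pics/w5.png',im)
print(w_proj(s,[.6458,.0146,.072]),w_proj(s,np.array(s['tool_pos'])+[0,0,-.073]))
for c in ('wrist','top'):
  f=w_at_z if c=='wrist' else at_z
  for m in models.mark_of(c,'socket_b_mouth')[:4]: print(c,round(m['p'],2),m['xy'],f(s if c=='wrist' else 'top',m['xy'],.072))
cv2.imwrite('pics/c5.png',cv2.convertScaleAbs(cv2.resize(im[170:320,220:420],(800,600),interpolation=cv2.INTER_CUBIC),alpha=1.5,beta=15))
E
```

```text
9.7833 [0.64757849 0.01818349 0.15805115] [-3.14072431e+00  1.34045195e-04  1.62113411e-03] [ 0.13802486  0.38468881 -1.06962989]
[[325.32091363 251.79038136]] [[318.64422582 257.60054035]]
wrist 0.66 [511.8, 272.3] [ 0.63339343 -0.09150788  0.072     ]
top 0.21 [274.7, 232.2] [0.61853864 0.11208243 0.072     ]
```

View pics/c5.png

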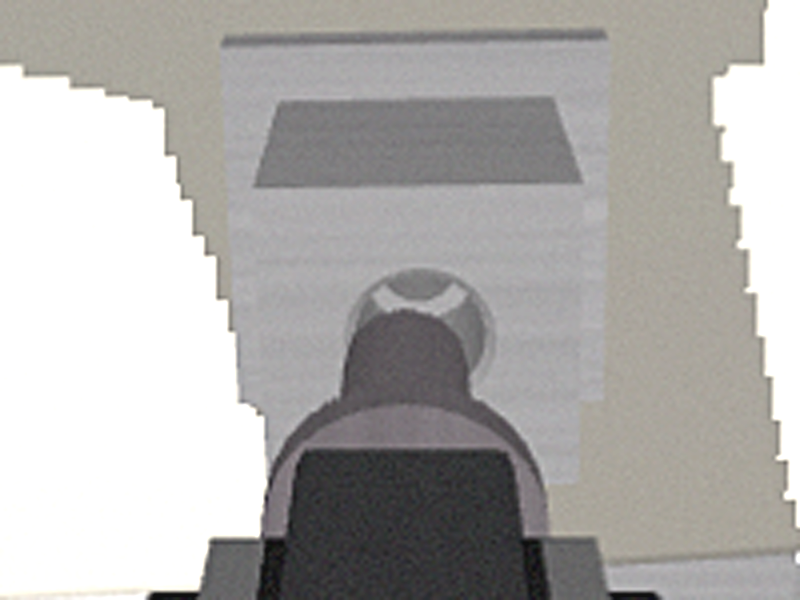

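The hole is at about (325.1,254.8) and the pin end at about (321.4,261), so the pin is nearly over the middle mouth. The remaining shift is about -1.6 mm in x and -2.0 mm in y. I'll check that the arm has settled.

Request:
{"fn": "move_arm", "kwargs": {"commands": [{"dx": 0,"dy": 0,"dz": 0,"rx": 0,"ry": 0,"rz": 0,"hand": 1},{"dx": 0,"dy": 0,"dz": 0,"rx": 0,"ry": 0,"rz": 0,"hand": 1}]}}

```text
t: 10.1
tool_pos: [0.6477, 0.0172, 0.1583]
tool_rot: [-3.142, -0.0, 0.001]
force: [0.1, 0.3, -1.6]
finger_gap: 0.0212
```

Request:
{"fn": "move_arm", "kwargs": {"commands": [{"dx": -0.15,"dy": 0.1,"dz": 0,"rx": 0,"ry": 0,"rz": 0,"hand": 1},{"dx": 0,"dy": 0,"dz": 0.5,"rx": 0,"ry": 0,"rz": 0,"hand": 1},{"dx": 0,"dy": 0,"dz": 0.5,"rx": 0,"ry": 0,"rz": 0,"hand": 1},{"dx": 0,"dy": 0,"dz": 0.4,"rx": 0,"ry": 0,"rz": 0,"hand": 1},{"dx": 0,"dy": 0,"dz": 0.3,"rx": 0,"ry": 0,"rz": 0,"hand": 1},{"dx": 0,"dy": 0,"dz": 0.3,"rx": 0,"ry": 0,"rz": 0,"hand": 1},{"dx": 0,"dy": 0,"dz": 0,"rx": 0,"ry": 0,"rz": 0,"hand": 1}]}}

```text
t: 10.68
tool_pos: [0.6458, 0.0155, 0.1373]
tool_rot: [3.142, 0.001, -0.0]
force: [0.2, 1.2, -1.1]
finger_gap: 0.0214
```

Request:
{"fn": "move_arm", "kwargs": {"commands": [{"dx": 0,"dy": 0,"dz": 0.5,"rx": 0,"ry": 0,"rz": 0,"hand": 1},{"dx": 0,"dy": 0,"dz": 0.5,"rx": 0,"ry": 0,"rz": 0,"hand": 1},{"dx": 0,"dy": 0,"dz": 0.5,"rx": 0,"ry": 0,"rz": 0,"hand": 1},{"dx": 0,"dy": 0,"dz": 0.4,"rx": 0,"ry": 0,"rz": 0,"hand": 1},{"dx": 0,"dy": 0,"dz": 0.2,"rx": 0,"ry": 0,"rz": 0,"hand": 1},{"dx": 0,"dy": 0,"dz": 0,"rx": 0,"ry": 0,"rz": 0,"hand": 1},{"dx": 0,"dy": 0,"dz": 0,"rx": 0,"ry": 0,"rz": 0,"hand": 1}]}}

```text
t: 11.27
tool_pos: [0.6463, 0.0155, 0.1172]
tool_rot: [3.142, 0.0, -0.0]
force: [0.9, 0.6, -1.5]
finger_gap: 0.0216
```

Request:
{"fn": "move_arm", "kwargs": {"commands": [{"dx": 0,"dy": 0,"dz": 0.1,"rx": 0,"ry": 0,"rz": 0,"hand": 1},{"dx": 0,"dy": 0,"dz": 0.1,"rx": 0,"ry": 0,"rz": 0,"hand": 1},{"dx": 0,"dy": 0,"dz": 0.1,"rx": 0,"ry": 0,"rz": 0,"hand": 1},{"dx": 0,"dy": 0,"dz": 0,"rx": 0,"ry": 0,"rz": 0,"hand": 1}]}}

```text
t: 11.6
tool_pos: [0.6462, 0.0155, 0.1142]
tool_rot: [3.142, -0.0, -0.0]
force: [0.4, -0.2, -0.9]
finger_gap: 0.0216
```

Request:
{"fn": "move_arm", "kwargs": {"commands": [{"dx": 0,"dy": 0,"dz": 0.1,"rx": 0,"ry": 0,"rz": 0,"hand": 1},{"dx": 0,"dy": 0,"dz": 0.1,"rx": 0,"ry": 0,"rz": 0,"hand": 1},{"dx": 0,"dy": 0,"dz": 0,"rx": 0,"ry": 0,"rz": 0,"hand": 1}]}}

```text
t: 11.85
tool_pos: [0.6464, 0.0156, 0.113]
tool_rot: [3.142, -0.001, -0.0]
force: [-1.9, -0.2, 4.2]
finger_gap: 0.0215
```

Contact at 0.113 again, so the middle socket is blocked too and the right one should be good. I'll lift and hover just short of its mouth to measure.

Request:
{"fn": "move_arm", "kwargs": {"commands": [{"dx": 0,"dy": 0,"dz": -0.7,"rx": 0,"ry": 0,"rz": 0,"hand": 1},{"dx": 0,"dy": 0,"dz": -2,"rx": 0,"ry": 0,"rz": 0,"hand": 1},{"dx": 0,"dy": 0,"dz": -2,"rx": 0,"ry": 0,"rz": 0,"hand": 1},{"dx": 0,"dy": 0,"dz": 0,"rx": 0,"ry": 0,"rz": 0,"hand": 1},{"dx": -0.9,"dy": 3.5,"dz": 0,"rx": 0,"ry": 0,"rz": 0,"hand": 1},{"dx": -0.9,"dy": 3.5,"dz": 0,"rx": 0,"ry": 0,"rz": 0,"hand": 1},{"dx": -0.9,"dy": 3.5,"dz": 0,"rx": 0,"ry": 0,"rz": 0,"hand": 1},{"dx": 0,"dy": 0,"dz": 0,"rx": 0,"ry": 0,"rz": 0,"hand": 1},{"dx": 0,"dy": 0,"dz": 0,"rx": 0,"ry": 0,"rz": 0,"hand": 1},{"dx": 0,"dy": 0,"dz": 0,"rx": 0,"ry": 0,"rz": 0,"hand": 1}]}}

```text
t: 12.68
tool_pos: [0.6192, -0.0892, 0.1591]
tool_rot: [-3.141, -0.0, -0.001]
force: [-0.1, 0.9, -1.2]
finger_gap: 0.0215
```

Request:
{"fn": "move_arm", "kwargs": {"commands": [{"dx": 0,"dy": 0,"dz": 0,"rx": 0,"ry": 0,"rz": 0,"hand": 1},{"dx": 0,"dy": 0,"dz": 0,"rx": 0,"ry": 0,"rz": 0,"hand": 1},{"dx": 0,"dy": 0,"dz": 0,"rx": 0,"ry": 0,"rz": 0,"hand": 1},{"dx": 0,"dy": 0,"dz": 0,"rx": 0,"ry": 0,"rz": 0,"hand": 1},{"dx": 0,"dy": 0,"dz": 0,"rx": 0,"ry": 0,"rz": 0,"hand": 1}]}}

```text
t: 13.1
tool_pos: [0.6193, -0.0888, 0.1593]
tool_rot: [-3.142, 0.0, 0.001]
force: [0.1, 0.0, -1.5]
finger_gap: 0.0211
```

```bash
python3 - <<'E'
from h import *
s=robot.get_state();print(s['t'],s['tool_pos'],s['tool_rot'],s['force'])
im=imaging.get_image('wrist');cv2.imwrite('pics/w6.png',im)
print(w_proj(s,[.6338,-.0910,.072]),w_proj(s,np.array(s['tool_pos'])+[0,0,-.073]))
cv2.imwrite('pics/c6.png',cv2.convertScaleAbs(cv2.resize(im[170:320,220:420],(800,600),interpolation=cv2.INTER_CUBIC),alpha=1.3,beta=5))
E
```

```text
13.1 [ 0.61931439 -0.08879965  0.15925303] [-3.14152330e+00  1.62689304e-05  7.34850307e-04] [ 0.06778886  0.01337765 -1.4652386 ]
[[322.73510679 222.71993428]] [[318.52634392 257.61919974]]
```

View pics/c6.png

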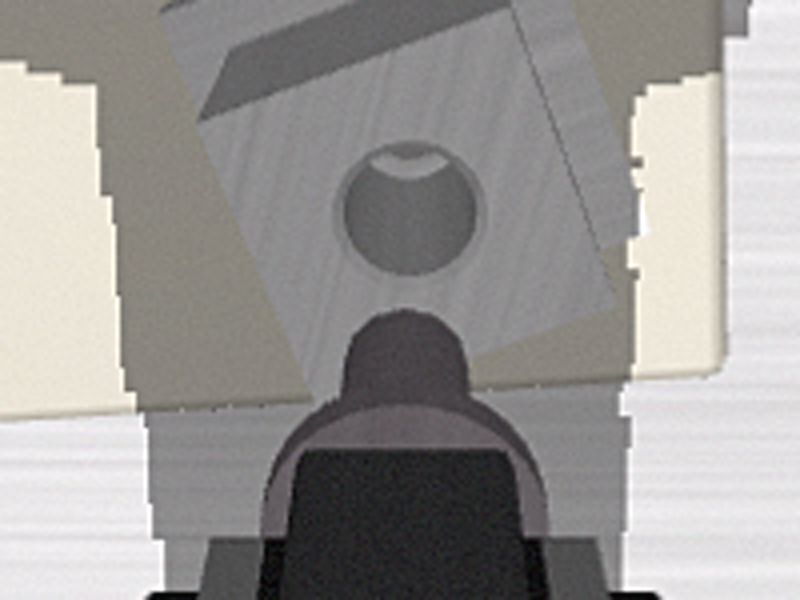

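The hole is at (322.5,222.8), where predicted, and its ledge looks deeper than in the other two. The shift is +16.4 mm in x and -0.7 mm in y.

Request:
{"fn": "move_arm", "kwargs": {"commands": [{"dx": 1.64,"dy": 0.07,"dz": 0,"rx": 0,"ry": 0,"rz": 0,"hand": 1},{"dx": 0,"dy": 0,"dz": 0,"rx": 0,"ry": 0,"rz": 0,"hand": 1},{"dx": 0,"dy": 0,"dz": 0,"rx": 0,"ry": 0,"rz": 0,"hand": 1},{"dx": 0,"dy": 0,"dz": 0.5,"rx": 0,"ry": 0,"rz": 0,"hand": 1},{"dx": 0,"dy": 0,"dz": 0.5,"rx": 0,"ry": 0,"rz": 0,"hand": 1},{"dx": 0,"dy": 0,"dz": 0.4,"rx": 0,"ry": 0,"rz": 0,"hand": 1},{"dx": 0,"dy": 0,"dz": 0.4,"rx": 0,"ry": 0,"rz": 0,"hand": 1},{"dx": 0,"dy": 0,"dz": 0.4,"rx": 0,"ry": 0,"rz": 0,"hand": 1},{"dx": 0,"dy": 0,"dz": 0,"rx": 0,"ry": 0,"rz": 0,"hand": 1}]}}

```text
t: 13.9
tool_pos: [0.6349, -0.0901, 0.1361]
tool_rot: [-3.141, 0.002, -0.0]
force: [-0.5, 0.0, -0.7]
finger_gap: 0.0215
```

Request:
{"fn": "move_arm", "kwargs": {"commands": [{"dx": 0,"dy": 0,"dz": 0.5,"rx": 0,"ry": 0,"rz": 0,"hand": 1},{"dx": 0,"dy": 0,"dz": 0.5,"rx": 0,"ry": 0,"rz": 0,"hand": 1},{"dx": 0,"dy": 0,"dz": 0.5,"rx": 0,"ry": 0,"rz": 0,"hand": 1},{"dx": 0,"dy": 0,"dz": 0.3,"rx": 0,"ry": 0,"rz": 0,"hand": 1},{"dx": 0,"dy": 0,"dz": 0.2,"rx": 0,"ry": 0,"rz": 0,"hand": 1},{"dx": 0,"dy": 0,"dz": 0,"rx": 0,"ry": 0,"rz": 0,"hand": 1},{"dx": 0,"dy": 0,"dz": 0,"rx": 0,"ry": 0,"rz": 0,"hand": 1}]}}

```text
t: 14.48
tool_pos: [0.6355, -0.0901, 0.1171]
tool_rot: [-3.142, 0.0, -0.0]
force: [-0.6, 0.4, -2.1]
finger_gap: 0.0213
```

Request:
{"fn": "move_arm", "kwargs": {"commands": [{"dx": 0,"dy": 0,"dz": 0.1,"rx": 0,"ry": 0,"rz": 0,"hand": 1},{"dx": 0,"dy": 0,"dz": 0.1,"rx": 0,"ry": 0,"rz": 0,"hand": 1},{"dx": 0,"dy": 0,"dz": 0.1,"rx": 0,"ry": 0,"rz": 0,"hand": 1},{"dx": 0,"dy": 0,"dz": 0.1,"rx": 0,"ry": 0,"rz": 0,"hand": 1},{"dx": 0,"dy": 0,"dz": 0.1,"rx": 0,"ry": 0,"rz": 0,"hand": 1},{"dx": 0,"dy": 0,"dz": 0,"rx": 0,"ry": 0,"rz": 0,"hand": 1}]}}

```text
t: 14.98
tool_pos: [0.6356, -0.0901, 0.1121]
tool_rot: [3.142, 0.0, -0.0]
force: [-0.1, 0.6, -1.4]
finger_gap: 0.0215
```

Request:
{"fn": "move_arm", "kwargs": {"commands": [{"dx": 0,"dy": 0,"dz": 0.1,"rx": 0,"ry": 0,"rz": 0,"hand": 1},{"dx": 0,"dy": 0,"dz": 0.1,"rx": 0,"ry": 0,"rz": 0,"hand": 1},{"dx": 0,"dy": 0,"dz": 0,"rx": 0,"ry": 0,"rz": 0,"hand": 1}]}}

```text
t: 15.23
tool_pos: [0.6356, -0.0901, 0.1101]
tool_rot: [-3.142, 0.0, -0.0]
force: [-1.0, 1.2, -2.4]
finger_gap: 0.0215
```

Request:
{"fn": "move_arm", "kwargs": {"commands": [{"dx": 0,"dy": 0,"dz": 0.2,"rx": 0,"ry": 0,"rz": 0,"hand": 1},{"dx": 0,"dy": 0,"dz": 0.2,"rx": 0,"ry": 0,"rz": 0,"hand": 1},{"dx": 0,"dy": 0,"dz": 0.1,"rx": 0,"ry": 0,"rz": 0,"hand": 1},{"dx": 0,"dy": 0,"dz": 0,"rx": 0,"ry": 0,"rz": 0,"hand": 1}]}}

```text
t: 15.57
tool_pos: [0.6355, -0.0902, 0.1049]
tool_rot: [3.142, 0.0, -0.0]
force: [0.7, 1.5, -1.9]
finger_gap: 0.0219
```

Request:
{"fn": "move_arm", "kwargs": {"commands": [{"dx": 0,"dy": 0,"dz": 0.1,"rx": 0,"ry": 0,"rz": 0,"hand": 1},{"dx": 0,"dy": 0,"dz": 0.1,"rx": 0,"ry": 0,"rz": 0,"hand": 1},{"dx": 0,"dy": 0,"dz": 0,"rx": 0,"ry": 0,"rz": 0,"hand": 1}]}}

```text
t: 15.82
tool_pos: [0.6356, -0.0901, 0.1032]
tool_rot: [-3.142, 0.0, -0.0]
force: [-0.4, 0.8, -2.0]
finger_gap: 0.0216
```

No stop, so the gauge is down to 42 mm depth. I'll seat the last bit, release and rise.

Request:
{"fn": "move_arm", "kwargs": {"commands": [{"dx": 0,"dy": 0,"dz": 0.05,"rx": 0,"ry": 0,"rz": 0,"hand": 1},{"dx": 0,"dy": 0,"dz": 0,"rx": 0,"ry": 0,"rz": 0,"hand": 1},{"dx": 0,"dy": 0,"dz": 0,"rx": 0,"ry": 0,"rz": 0,"hand": -0.2},{"dx": 0,"dy": 0,"dz": 0,"rx": 0,"ry": 0,"rz": 0,"hand": -0.4},{"dx": 0,"dy": 0,"dz": 0,"rx": 0,"ry": 0,"rz": 0,"hand": -0.4},{"dx": 0,"dy": 0,"dz": 0,"rx": 0,"ry": 0,"rz": 0,"hand": -0.4}]}}

```text
t: 16.32
tool_pos: [0.6358, -0.0904, 0.1028]
tool_rot: [3.141, -0.0, -0.0]
force: [0.3, 0.0, 0.3]
finger_gap: 0.0598
```

Request:
{"fn": "move_arm", "kwargs": {"commands": [{"dx": 0,"dy": 0,"dz": -1,"rx": 0,"ry": 0,"rz": 0,"hand": -0.4},{"dx": 0,"dy": 0,"dz": -2,"rx": 0,"ry": 0,"rz": 0,"hand": -0.4},{"dx": 0,"dy": 0,"dz": -3,"rx": 0,"ry": 0,"rz": 0,"hand": -0.4},{"dx": 0,"dy": 0,"dz": -4,"rx": 0,"ry": 0,"rz": 0,"hand": -0.4},{"dx": 0,"dy": 0,"dz": -3,"rx": 0,"ry": 0,"rz": 0,"hand": -0.4},{"dx": 0,"dy": 0,"dz": 0,"rx": 0,"ry": 0,"rz": 0,"hand": -0.4}]}}

```text
t: 16.82
tool_pos: [0.639, -0.0902, 0.2412]
tool_rot: [3.141, -0.012, -0.0]
force: [0.8, 0.8, -0.0]
finger_gap: 0.06
```

```bash
python3 - <<'E'
from h import *
s=robot.get_state();print(s['t'],s['tool_pos'],s['tool_rot'],np.round(s['joints'],2),s['finger_gap'])
imt=imaging.get_image('top');cv2.imwrite('pics/t2.png',imt)
for m in models.silhouettes('top','pan')[:2]:
    c,_=cv2.findContours(m['pixels'].astype(np.uint8),cv2.RETR_EXTERNAL,cv2.CHAIN_APPROX_NONE);c=max(c,key=cv2.contourArea)
    q=np.array([at_z('top',p[0].astype(float),.04)[:2] for p in c],np.float32)*1000
    print('pan',m['p'],cv2.minAreaRect(q))
ims=imaging.get_image('side');cv2.imwrite('pics/s2.png',ims)
for c,im in(('top',imt),('side',ims)):
    g=models.search_frame(c,'gauge')[:3];print(c,[(round(m['p'],2),m['bbox']) for m in g], proj(c,[[.6338,-.091,.03],[.6338,-.091,.13]]))
    print([(round(m['p'],2),m['xy'],at_z(c,m['xy'],.012)) for m in models.mark_of(c,'socket_a')[:4]])
E
```

```text
16.8167 [ 0.63896321 -0.09016853  0.24117189] [ 3.14050664e+00 -1.16457477e-02 -4.05714264e-04] [ 0.25  0.45 -0.27  1.54  0.13  1.16 -1.61] 0.059959277805624246
pan 0.66 ((395.904296875, -160.75448608398438), (20.660125732421875, 88.21235656738281), 86.979248046875)
top [(0.74, [309.2, 209.3, 26.8, 28.4]), (0.65, [366.6, 207.5, 13.8, 21.3]), (0.49, [153.7, 316.8, 26.5, 15.9])] [[369.77700555 226.77647759]
 [374.00692226 214.96750068]]
[(0.82, [368.7, 227.9], array([ 0.63556025, -0.0901892 ,  0.012     ])), (0.76, [320.7, 225.0], array([0.64553821, 0.01630703, 0.012     ])), (0.71, [273.7, 228.7], array([0.64044358, 0.12145229, 0.012     ])), (0.55, [351.1, 167.6], array([ 0.77838931, -0.0567984 ,  0.012     ]))]
side [(0.82, [311.8, 192.5, 15.5, 33.0]), (0.74, [407.9, 373.3, 20.3, 53.8])] [[319.76382308 235.49411745]
 [318.42812519 194.32692299]]
[(0.87, [300.0, 308.3], array([0.63606701, 0.13176267, 0.012     ])), (0.82, [316.3, 242.6], array([ 0.64179389, -0.08953278,  0.012     ])), (0.75, [303.4, 271.5], array([0.65042914, 0.01993197, 0.012     ])), (0.63, [251.5, 251.8], array([ 0.7746357 , -0.03793496,  0.012     ]))]
```

The side view has the gauge top at row 192.5 against a predicted 194 for fully home. Next I'll turn the jaws along x and go over the middle socket.

Request:
{"fn": "move_arm", "kwargs": {"commands": [{"dx": 0,"dy": 0,"dz": 0,"rx": 0,"ry": 0,"rz": -7.1,"hand": -0.6},{"dx": 0,"dy": 0,"dz": 0,"rx": 0,"ry": 0,"rz": -7.1,"hand": -0.6},{"dx": 0,"dy": 0,"dz": 0,"rx": 0,"ry": 0,"rz": -7.1,"hand": -0.6},{"dx": 0,"dy": 0,"dz": 0,"rx": 0,"ry": 0,"rz": -7.1,"hand": -0.6},{"dx": 0,"dy": 0,"dz": 0,"rx": 0,"ry": 0,"rz": -7.1,"hand": -0.6},{"dx": 0,"dy": 0,"dz": 0,"rx": 0,"ry": 0,"rz": -7.1,"hand": -0.6},{"dx": 0,"dy": 0,"dz": 0,"rx": 0,"ry": 0,"rz": -7.1,"hand": -0.6},{"dx": 0,"dy": 0,"dz": 0,"rx": 0,"ry": 0,"rz": -7.1,"hand": -0.6},{"dx": 0,"dy": 0,"dz": 0,"rx": 0,"ry": 0,"rz": -7.1,"hand": -0.6},{"dx": 0,"dy": 0,"dz": 0,"rx": 0,"ry": 0,"rz": -7.1,"hand": -0.6}]}}

```text
t: 18.0
tool_pos: [0.6352, -0.0901, 0.2316]
tool_rot: [-3.14, 0.0, 1.245]
force: [-0.0, -0.4, 0.4]
finger_gap: 0.0685
```

Request:
{"fn": "move_arm", "kwargs": {"commands": [{"dx": 0,"dy": 0,"dz": 0,"rx": 0,"ry": 0,"rz": -7.1,"hand": -0.6},{"dx": 0,"dy": 0,"dz": 0,"rx": 0,"ry": 0,"rz": -7.1,"hand": -0.6},{"dx": 0,"dy": 0,"dz": 0,"rx": 0,"ry": 0,"rz": -7.1,"hand": -0.6},{"dx": 3.5,"dy": 0.3,"dz": 0,"rx": 0,"ry": 0,"rz": 0,"hand": -0.6},{"dx": 3.5,"dy": 0.3,"dz": 0,"rx": 0,"ry": 0,"rz": 0,"hand": -0.6},{"dx": 3.5,"dy": 0.3,"dz": 0,"rx": 0,"ry": 0,"rz": 0,"hand": -0.6},{"dx": 0,"dy": 0,"dz": 0,"rx": 0,"ry": 0,"rz": 0,"hand": -0.6},{"dx": 0,"dy": 0,"dz": 0,"rx": 0,"ry": 0,"rz": 0,"hand": -0.6},{"dx": 0,"dy": 0,"dz": 0,"rx": 0,"ry": 0,"rz": 0,"hand": -0.6}]}}

```text
t: 18.75
tool_pos: [0.6401, 0.0148, 0.2319]
tool_rot: [-3.14, 0.001, 1.611]
force: [0.0, -0.7, 0.5]
finger_gap: 0.0684
```

```bash
cat >> h.py <<'E'
def tool_delta(s,tgt,yaw=None):
    R=Ro.from_euler('xyz',s['tool_rot']).as_matrix();return (R.T@(np.array(tgt)-s['tool_pos'])*100).round(2)
E
python3 - <<'E'
from h import *
s=robot.get_state();print(s['t'],s['tool_pos'],s['tool_rot'],np.round(s['joints'],2),s['finger_gap'])
im=imaging.get_image('wrist');cv2.imwrite('pics/w7.png',im)
print([(round(m['p'],2),m['xy'],w_at_z(s,m['xy'],.072)) for m in models.mark_of('wrist','socket_a_mouth')[:4]])
print([(round(m['p'],2),m['xy'],w_at_z(s,m['xy'],.012)) for m in models.mark_of('wrist','socket_a')[:4]])
print(tool_delta(s,[.6445,.015,.048]), w_proj(s,[[.6443,.0147,.072],[.6296,.1264,.072]]))
imaging.get_image('top')
for m in models.silhouettes('top','pan')[:3]:
    c,_=cv2.findContours(m['pixels'].astype(np.uint8),cv2.RETR_EXTERNAL,cv2.CHAIN_APPROX_NONE);c=max(c,key=cv2.contourArea)
    q=np.array([at_z('top',p[0].astype(float),.04)[:2] for p in c],np.float32)*1000
    print('pan',m['p'],m['bbox'],cv2.minAreaRect(q))
E
```

```text
18.75 [0.64013867 0.01481658 0.23185245] [-3.14007171e+00  5.26554723e-04  1.61120396e+00] [ 0.33  0.52 -0.63  1.53  0.32  1.19 -0.31] 0.06844766951387353
[(0.55, [315.9, 44.8], array([0.63095493, 0.12592151, 0.072     ]))]
[(0.97, [466.8, 266.5], array([ 0.77225393, -0.04624108,  0.012     ])), (0.91, [325.7, 192.6], array([0.64256792, 0.01576371, 0.012     ])), (0.8, [315.5, 50.8], array([0.62982456, 0.12723104, 0.012     ])), (0.61, [310.1, 303.2], array([ 0.63289056, -0.08828173,  0.012     ]))]
[1.000e-02 4.600e-01 1.838e+01] [[328.8185186  213.39901853]
 [313.80021303  43.92582704]]
pan 0.76 [486.2, 287.1, 27.1, 40.9] ((458.4591064453125, -371.9365539550781), (93.30252075195312, 45.1944694519043), 30.01405143737793)
```

Request:
{"fn": "move_arm", "kwargs": {"commands": [{"dx": 0,"dy": 0.4,"dz": 4,"rx": 0,"ry": 0,"rz": 0,"hand": -0.6},{"dx": 0,"dy": 0,"dz": 4,"rx": 0,"ry": 0,"rz": 0,"hand": -0.6},{"dx": 0,"dy": 0,"dz": 4,"rx": 0,"ry": 0,"rz": 0,"hand": -0.6},{"dx": 0,"dy": 0,"dz": 3,"rx": 0,"ry": 0,"rz": 0,"hand": -0.6},{"dx": 0,"dy": 0,"dz": 2,"rx": 0,"ry": 0,"rz": 0,"hand": -0.6},{"dx": 0,"dy": 0,"dz": 1.3,"rx": 0,"ry": 0,"rz": 0,"hand": -0.6},{"dx": 0,"dy": 0,"dz": 0,"rx": 0,"ry": 0,"rz": 0,"hand": -0.6},{"dx": 0,"dy": 0,"dz": 0,"rx": 0,"ry": 0,"rz": 0,"hand": 1},{"dx": 0,"dy": 0,"dz": 0,"rx": 0,"ry": 0,"rz": 0,"hand": 1},{"dx": 0,"dy": 0,"dz": 0,"rx": 0,"ry": 0,"rz": 0,"hand": 1}], "force": 60}}

```text
t: 19.83
tool_pos: [0.6457, 0.0154, 0.052]
tool_rot: [3.138, 0.0, 1.61]
force: [0.5, 0.6, -2.7]
finger_gap: 0.0428
```

Request:
{"fn": "move_arm", "kwargs": {"commands": [{"dx": 0,"dy": 0,"dz": 0,"rx": 0,"ry": 0,"rz": 0,"hand": 1},{"dx": 0,"dy": 0,"dz": 0,"rx": 0,"ry": 0,"rz": 0,"hand": 1},{"dx": 0,"dy": 0,"dz": -1,"rx": 0,"ry": 0,"rz": 0,"hand": 1},{"dx": 0,"dy": 0,"dz": -2,"rx": 0,"ry": 0,"rz": 0,"hand": 1},{"dx": 0,"dy": 0,"dz": 0,"rx": 0,"ry": 0,"rz": 0,"hand": 1},{"dx": 0,"dy": 0,"dz": 0,"rx": 0,"ry": 0,"rz": 0,"hand": 1}]}}

```text
t: 20.33
tool_pos: [0.6451, 0.0153, 0.081]
tool_rot: [3.139, 0.0, 1.611]
force: [-0.1, -0.6, -4.0]
finger_gap: 0.0427
```

Request:
{"fn": "move_arm", "kwargs": {"commands": [{"dx": 0,"dy": 0,"dz": -4,"rx": 0,"ry": 0,"rz": 0,"hand": 1},{"dx": 0,"dy": 0,"dz": -4,"rx": 0,"ry": 0,"rz": 0,"hand": 1},{"dx": 0,"dy": -4,"dz": 0,"rx": 0,"ry": 0,"rz": 0,"hand": 1},{"dx": 0,"dy": -4,"dz": 0,"rx": 0,"ry": 0,"rz": 0,"hand": 1},{"dx": 0,"dy": -4,"dz": 0,"rx": 0,"ry": 0,"rz": 0,"hand": 1},{"dx": 0,"dy": -4,"dz": 0,"rx": 0,"ry": 0,"rz": 0,"hand": 1},{"dx": 0,"dy": -4,"dz": 0,"rx": 0,"ry": 0,"rz": 7,"hand": 1}]}}

```text
t: 20.92
tool_pos: [0.4419, 0.007, 0.1587]
tool_rot: [-3.14, 0.0, 1.49]
force: [-0.6, -0.1, -2.3]
finger_gap: 0.0432
```

```bash
python3 - <<'E'
from h import *
s=robot.get_state();print(s['t'],s['tool_pos'],s['tool_rot'],s['force'],s['finger_gap'])
cv2.imwrite('pics/t3.png',imaging.get_image('top'))
for m in models.silhouettes('top','pan')[:3]:
    c,_=cv2.findContours(m['pixels'].astype(np.uint8),cv2.RETR_EXTERNAL,cv2.CHAIN_APPROX_NONE);c=max(c,key=cv2.contourArea)
    q=np.array([at_z('top',p[0].astype(float),.04)[:2] for p in c],np.float32)*1000
    print('pan',m['p'],m['bbox'],cv2.minAreaRect(q))
print([(round(m['p'],2),at_z('top',m['xy'],0)) for m in models.mark_of('top','pan')[:2]])
E
```

```text
20.9167 [0.44185582 0.00696035 0.15865942] [-3.13996991e+00  3.00096000e-04  1.48971531e+00] [-0.56660423 -0.13061726 -2.29893199] 0.04315078294583409
pan 0.79 [403.3, 279.7, 111.6, 85.3] ((419.87548828125, -266.931640625), (227.1407928466797, 160.89111328125), 83.90045928955078)
[(0.61, array([ 0.41796616, -0.27151826,  0.        ]))]
```

Request:
{"fn": "move_arm", "kwargs": {"commands": [{"dx": -4.1,"dy": 0,"dz": 0,"rx": 0,"ry": 0,"rz": 0,"hand": 1},{"dx": -4.1,"dy": 0,"dz": 0,"rx": 0,"ry": 0,"rz": 0,"hand": 1},{"dx": -4.1,"dy": 0,"dz": 0,"rx": 0,"ry": 0,"rz": 0,"hand": 1},{"dx": -4.1,"dy": 0,"dz": 0,"rx": 0,"ry": 0,"rz": 0,"hand": 1},{"dx": -4.1,"dy": 0,"dz": 0,"rx": 0,"ry": 0,"rz": 0,"hand": 1},{"dx": -4.1,"dy": 0,"dz": 0,"rx": 0,"ry": 0,"rz": 0,"hand": 1},{"dx": -4.1,"dy": 0,"dz": 0,"rx": 0,"ry": 0,"rz": 0,"hand": 1},{"dx": -4,"dy": 0,"dz": 0,"rx": 0,"ry": 0,"rz": 0,"hand": 1},{"dx": 0,"dy": 0,"dz": 0,"rx": 0,"ry": 0,"rz": 0,"hand": 1},{"dx": 0,"dy": 0,"dz": 0,"rx": 0,"ry": 0,"rz": 0,"hand": 1}]}}

```text
t: 21.9
tool_pos: [0.4173, -0.3216, 0.1588]
tool_rot: [-3.141, -0.0, 1.484]
force: [0.5, 0.3, -3.2]
finger_gap: 0.0431
```

Request:
{"fn": "move_arm", "kwargs": {"commands": [{"dx": 0,"dy": 0,"dz": 3,"rx": 0,"ry": 0,"rz": 0,"hand": 1},{"dx": 0,"dy": 0,"dz": 3,"rx": 0,"ry": 0,"rz": 0,"hand": 1},{"dx": 0,"dy": 0,"dz": 2.5,"rx": 0,"ry": 0,"rz": 0,"hand": 1},{"dx": 0,"dy": 0,"dz": 1.5,"rx": 0,"ry": 0,"rz": 0,"hand": 1},{"dx": 0,"dy": 0,"dz": 0.7,"rx": 0,"ry": 0,"rz": 0,"hand": 1},{"dx": 0,"dy": 0,"dz": 0.4,"rx": 0,"ry": 0,"rz": 0,"hand": 1},{"dx": 0,"dy": 0,"dz": 0.2,"rx": 0,"ry": 0,"rz": 0,"hand": 1},{"dx": 0,"dy": 0,"dz": 0,"rx": 0,"ry": 0,"rz": 0,"hand": 1},{"dx": 0,"dy": 0,"dz": 0,"rx": 0,"ry": 0,"rz": 0,"hand": 1}]}}

```text
t: 22.65
tool_pos: [0.4184, -0.3188, 0.0477]
tool_rot: [3.14, 0.001, 1.489]
force: [0.7, 0.4, -4.1]
finger_gap: 0.0432
```

Request:
{"fn": "move_arm", "kwargs": {"commands": [{"dx": 0,"dy": 0,"dz": 0.1,"rx": 0,"ry": 0,"rz": 0,"hand": 1},{"dx": 0,"dy": 0,"dz": 0.1,"rx": 0,"ry": 0,"rz": 0,"hand": 1},{"dx": 0,"dy": 0,"dz": 0,"rx": 0,"ry": 0,"rz": 0,"hand": 1}]}}

```text
t: 22.9
tool_pos: [0.4178, -0.3188, 0.0452]
tool_rot: [3.141, 0.001, 1.488]
force: [-0.3, 0.6, -4.1]
finger_gap: 0.0433
```

Request:
{"fn": "move_arm", "kwargs": {"commands": [{"dx": 0,"dy": 0,"dz": 0.1,"rx": 0,"ry": 0,"rz": 0,"hand": 1},{"dx": 0,"dy": 0,"dz": 0.1,"rx": 0,"ry": 0,"rz": 0,"hand": 1},{"dx": 0,"dy": 0,"dz": 0,"rx": 0,"ry": 0,"rz": 0,"hand": 1}]}}

```text
t: 23.15
tool_pos: [0.4178, -0.3189, 0.0438]
tool_rot: [3.141, 0.001, 1.488]
force: [-3.6, 0.9, 8.9]
finger_gap: 0.0429
```

Request:
{"fn": "move_arm", "kwargs": {"commands": [{"dx": 0,"dy": 0,"dz": 0,"rx": 0,"ry": 0,"rz": 0,"hand": -0.5},{"dx": 0,"dy": 0,"dz": 0,"rx": 0,"ry": 0,"rz": 0,"hand": -0.5},{"dx": 0,"dy": 0,"dz": 0,"rx": 0,"ry": 0,"rz": 0,"hand": -0.5},{"dx": 0,"dy": 0,"dz": 0,"rx": 0,"ry": 0,"rz": 0,"hand": -0.5},{"dx": 0,"dy": 0,"dz": -2,"rx": 0,"ry": 0,"rz": 0,"hand": -0.5},{"dx": 0,"dy": 0,"dz": -4,"rx": 0,"ry": 0,"rz": 0,"hand": -0.5},{"dx": 0,"dy": 0,"dz": -4,"rx": 0,"ry": 0,"rz": 0,"hand": -0.5},{"dx": 0,"dy": 0,"dz": -4,"rx": 0,"ry": 0,"rz": 0,"hand": -0.5},{"dx": 0,"dy": 0,"dz": -4,"rx": 0,"ry": 0,"rz": 0,"hand": -0.5},{"dx": 0,"dy": 0,"dz": 0,"rx": 0,"ry": 0,"rz": 0,"hand": -0.5}]}}

```text
t: 23.98
tool_pos: [0.4212, -0.3202, 0.2306]
tool_rot: [3.132, 0.006, 1.489]
force: [0.8, -0.4, 0.3]
finger_gap: 0.0639
```

Request:
{"fn": "move_arm", "kwargs": {"commands": [{"dx": 3.8,"dy": 1.5,"dz": 0,"rx": 0,"ry": 0,"rz": 0,"hand": -0.5},{"dx": 3.8,"dy": 1.5,"dz": 0,"rx": 0,"ry": 0,"rz": 0,"hand": -0.5},{"dx": 3.8,"dy": 1.5,"dz": 0,"rx": 0,"ry": 0,"rz": 0,"hand": -0.5},{"dx": 3.8,"dy": 1.5,"dz": 0,"rx": 0,"ry": 0,"rz": 0,"hand": -0.5},{"dx": 3.8,"dy": 1.5,"dz": 0,"rx": 0,"ry": 0,"rz": 0,"hand": -0.5},{"dx": 3.8,"dy": 1.5,"dz": 0,"rx": 0,"ry": 0,"rz": 0,"hand": -0.5},{"dx": 3.8,"dy": 1.5,"dz": 0,"rx": 0,"ry": 0,"rz": 0,"hand": -0.5},{"dx": 3.8,"dy": 1.5,"dz": 0,"rx": 0,"ry": 0,"rz": 0,"hand": -0.5},{"dx": 3.8,"dy": 1.5,"dz": 0,"rx": 0,"ry": 0,"rz": 0,"hand": -0.5},{"dx": 3.8,"dy": 1.5,"dz": 0,"rx": 0,"ry": 0,"rz": 0,"hand": -0.5}]}}

```text
t: 24.82
tool_pos: [0.599, 0.0496, 0.2226]
tool_rot: [3.142, 0.0, 1.488]
force: [0.8, -0.3, 0.2]
finger_gap: 0.0638
```

Request:
{"fn": "move_arm", "kwargs": {"commands": [{"dx": 3.8,"dy": 1.4,"dz": 0,"rx": 0,"ry": 0,"rz": 0,"hand": -0.6},{"dx": 3.8,"dy": 1.4,"dz": 0,"rx": 0,"ry": 0,"rz": 0,"hand": -0.6},{"dx": 0,"dy": 0,"dz": 0,"rx": 0,"ry": 0,"rz": -7,"hand": -0.6},{"dx": 0,"dy": 0,"dz": 0,"rx": 0,"ry": 0,"rz": 0,"hand": -0.6},{"dx": 0,"dy": 0,"dz": 0,"rx": 0,"ry": 0,"rz": 0,"hand": -0.6},{"dx": 0,"dy": 0,"dz": 0,"rx": 0,"ry": 0,"rz": 0,"hand": -0.6}]}}

```text
t: 25.32
tool_pos: [0.6325, 0.1196, 0.2224]
tool_rot: [-3.141, 0.001, 1.606]
force: [-0.4, -0.1, 0.1]
finger_gap: 0.0681
```

```bash
python3 - <<'E'
from h import *
s=robot.get_state();print(s['t'],s['tool_pos'],s['tool_rot'],s['finger_gap'])
im=imaging.get_image('wrist');cv2.imwrite('pics/w8.png',im)
print([(round(m['p'],2),m['xy'],w_at_z(s,m['xy'],.072)) for m in models.mark_of('wrist','socket_a_mouth')[:4]])
print([(round(m['p'],2),m['xy'],w_at_z(s,m['xy'],.012)) for m in models.mark_of('wrist','socket_a')[:4]])
print(tool_delta(s,[.6302,.1264,.050]))
imaging.get_image('top')
print([(round(m['p'],2),m['xy'],at_z('top',m['xy'],.004)) for m in models.mark_of('top','socket_a')[:4]])
E
```

```text
25.3167 [0.63251598 0.11956714 0.22239764] [-3.14099759e+00  1.02444778e-03  1.60594153e+00] 0.06807959229845378
[(0.82, [320.7, 211.7], array([0.63096598, 0.12302633, 0.072     ])), (0.26, [316.1, 404.6], array([ 0.63301791, -0.04052258,  0.072     ]))]
[(0.95, [318.5, 189.0], array([0.62900953, 0.12537365, 0.012     ])), (0.74, [314.0, 401.7], array([ 0.63177503, -0.08811682,  0.012     ]))]
[ 0.71 -0.2  17.24]
[(0.87, [369.4, 227.3], array([ 0.63876008, -0.09255861,  0.004     ])), (0.63, [350.3, 166.0], array([ 0.78538257, -0.05558099,  0.004     ])), (0.61, [478.6, 323.2], array([ 0.41845808, -0.32010765,  0.004     ]))]
```

Request:
{"fn": "move_arm", "kwargs": {"commands": [{"dx": 0.55,"dy": -0.2,"dz": 4,"rx": 0,"ry": 0,"rz": 0,"hand": -0.6},{"dx": 0,"dy": 0,"dz": 4,"rx": 0,"ry": 0,"rz": 0,"hand": -0.6},{"dx": 0,"dy": 0,"dz": 4,"rx": 0,"ry": 0,"rz": 0,"hand": -0.6},{"dx": 0,"dy": 0,"dz": 3,"rx": 0,"ry": 0,"rz": 0,"hand": -0.6},{"dx": 0,"dy": 0,"dz": 1.5,"rx": 0,"ry": 0,"rz": 0,"hand": -0.6},{"dx": 0,"dy": 0,"dz": 0.7,"rx": 0,"ry": 0,"rz": 0,"hand": -0.6},{"dx": 0,"dy": 0,"dz": 0,"rx": 0,"ry": 0,"rz": 0,"hand": -0.6},{"dx": 0,"dy": 0,"dz": 0,"rx": 0,"ry": 0,"rz": 0,"hand": 1},{"dx": 0,"dy": 0,"dz": 0,"rx": 0,"ry": 0,"rz": 0,"hand": 1},{"dx": 0,"dy": 0,"dz": 0,"rx": 0,"ry": 0,"rz": 0,"hand": 1}], "force": 60}}

```text
t: 26.4
tool_pos: [0.632, 0.1271, 0.0534]
tool_rot: [3.137, -0.001, 1.61]
force: [0.5, -0.4, 5.7]
finger_gap: 0.0432
```

Request:
{"fn": "move_arm", "kwargs": {"commands": [{"dx": 0,"dy": 0,"dz": 0,"rx": 0,"ry": 0,"rz": 0,"hand": 1},{"dx": 0,"dy": 0,"dz": 0,"rx": 0,"ry": 0,"rz": 0,"hand": 1},{"dx": 0,"dy": 0,"dz": -1,"rx": 0,"ry": 0,"rz": 0,"hand": 1},{"dx": 0,"dy": 0,"dz": -2,"rx": 0,"ry": 0,"rz": 0,"hand": 1},{"dx": 0,"dy": 0,"dz": 0,"rx": 0,"ry": 0,"rz": 0,"hand": 1},{"dx": 0,"dy": 0,"dz": 0,"rx": 0,"ry": 0,"rz": 0,"hand": 1}]}}

```text
t: 26.9
tool_pos: [0.6312, 0.1268, 0.0822]
tool_rot: [3.139, -0.0, 1.61]
force: [0.9, 1.1, -3.8]
finger_gap: 0.0432
```

Request:
{"fn": "move_arm", "kwargs": {"commands": [{"dx": 0,"dy": 0,"dz": -4,"rx": 0,"ry": 0,"rz": 0,"hand": 1},{"dx": 0,"dy": 0,"dz": -4,"rx": 0,"ry": 0,"rz": 0,"hand": 1},{"dx": 0,"dy": -4,"dz": 0,"rx": 0,"ry": 0,"rz": 0,"hand": 1},{"dx": 0,"dy": -4,"dz": 0,"rx": 0,"ry": 0,"rz": 0,"hand": 1},{"dx": 0,"dy": -4,"dz": 0,"rx": 0,"ry": 0,"rz": 0,"hand": 1},{"dx": 0,"dy": -4,"dz": 0,"rx": 0,"ry": 0,"rz": 0,"hand": 1},{"dx": 0,"dy": -4,"dz": 0,"rx": 0,"ry": 0,"rz": 7,"hand": 1}]}}

```text
t: 27.48
tool_pos: [0.4279, 0.118, 0.1598]
tool_rot: [-3.14, 0.001, 1.49]
force: [0.1, 0.6, -2.3]
finger_gap: 0.043
```

Request:
{"fn": "move_arm", "kwargs": {"commands": [{"dx": -4,"dy": 0.3,"dz": 0,"rx": 0,"ry": 0,"rz": 0,"hand": 1},{"dx": -4,"dy": 0.3,"dz": 0,"rx": 0,"ry": 0,"rz": 0,"hand": 1},{"dx": -4,"dy": 0.3,"dz": 0,"rx": 0,"ry": 0,"rz": 0,"hand": 1},{"dx": -4,"dy": 0.3,"dz": 0,"rx": 0,"ry": 0,"rz": 0,"hand": 1},{"dx": -4,"dy": 0.3,"dz": 0,"rx": 0,"ry": 0,"rz": 0,"hand": 1},{"dx": -4,"dy": 0.3,"dz": 0,"rx": 0,"ry": 0,"rz": 0,"hand": 1},{"dx": -4,"dy": 0.3,"dz": 0,"rx": 0,"ry": 0,"rz": 0,"hand": 1},{"dx": -4,"dy": 0.2,"dz": 0,"rx": 0,"ry": 0,"rz": 0,"hand": 1},{"dx": 0,"dy": 0,"dz": 0,"rx": 0,"ry": 0,"rz": 0,"hand": 1},{"dx": 0,"dy": 0,"dz": 0,"rx": 0,"ry": 0,"rz": 0,"hand": 1}]}}

```text
t: 28.32
tool_pos: [0.426, -0.2045, 0.1599]
tool_rot: [-3.14, -0.0, 1.483]
force: [0.3, -0.2, -3.9]
finger_gap: 0.0428
```

Request:
{"fn": "move_arm", "kwargs": {"commands": [{"dx": -0.9,"dy": 0,"dz": 3,"rx": 0,"ry": 0,"rz": 0,"hand": 1},{"dx": 0,"dy": 0,"dz": 3,"rx": 0,"ry": 0,"rz": 0,"hand": 1},{"dx": 0,"dy": 0,"dz": 2.5,"rx": 0,"ry": 0,"rz": 0,"hand": 1},{"dx": 0,"dy": 0,"dz": 1.5,"rx": 0,"ry": 0,"rz": 0,"hand": 1},{"dx": 0,"dy": 0,"dz": 0.7,"rx": 0,"ry": 0,"rz": 0,"hand": 1},{"dx": 0,"dy": 0,"dz": 0.4,"rx": 0,"ry": 0,"rz": 0,"hand": 1},{"dx": 0,"dy": 0,"dz": 0.2,"rx": 0,"ry": 0,"rz": 0,"hand": 1},{"dx": 0,"dy": 0,"dz": 0.1,"rx": 0,"ry": 0,"rz": 0,"hand": 1},{"dx": 0,"dy": 0,"dz": 0,"rx": 0,"ry": 0,"rz": 0,"hand": 1}]}}

```text
t: 29.07
tool_pos: [0.427, -0.2111, 0.0475]
tool_rot: [3.14, 0.001, 1.489]
force: [0.6, 0.3, -2.4]
finger_gap: 0.0429
```

Request:
{"fn": "move_arm", "kwargs": {"commands": [{"dx": 0,"dy": 0,"dz": 0.1,"rx": 0,"ry": 0,"rz": 0,"hand": 1},{"dx": 0,"dy": 0,"dz": 0,"rx": 0,"ry": 0,"rz": 0,"hand": 1}]}}

```text
t: 29.23
tool_pos: [0.4267, -0.2113, 0.0464]
tool_rot: [3.141, 0.001, 1.488]
force: [0.0, 0.3, -3.6]
finger_gap: 0.0427
```

Request:
{"fn": "move_arm", "kwargs": {"commands": [{"dx": 0,"dy": 0,"dz": 0.1,"rx": 0,"ry": 0,"rz": 0,"hand": 1},{"dx": 0,"dy": 0,"dz": 0.1,"rx": 0,"ry": 0,"rz": 0,"hand": 1},{"dx": 0,"dy": 0,"dz": 0,"rx": 0,"ry": 0,"rz": 0,"hand": 1}]}}

```text
t: 29.48
tool_pos: [0.4267, -0.2115, 0.0453]
tool_rot: [3.141, 0.002, 1.488]
force: [-6.1, 1.9, 17.2]
finger_gap: 0.0429
```

Request:
{"fn": "move_arm", "kwargs": {"commands": [{"dx": 0,"dy": 0,"dz": -0.05,"rx": 0,"ry": 0,"rz": 0,"hand": 1},{"dx": 0,"dy": 0,"dz": 0,"rx": 0,"ry": 0,"rz": 0,"hand": -0.5},{"dx": 0,"dy": 0,"dz": 0,"rx": 0,"ry": 0,"rz": 0,"hand": -0.5},{"dx": 0,"dy": 0,"dz": 0,"rx": 0,"ry": 0,"rz": 0,"hand": -0.5},{"dx": 0,"dy": 0,"dz": 0,"rx": 0,"ry": 0,"rz": 0,"hand": -0.5},{"dx": 0,"dy": 0,"dz": -2,"rx": 0,"ry": 0,"rz": 0,"hand": -0.5},{"dx": 0,"dy": 0,"dz": -4,"rx": 0,"ry": 0,"rz": 0,"hand": -0.5},{"dx": 0,"dy": 0,"dz": -4,"rx": 0,"ry": 0,"rz": 0,"hand": -0.5},{"dx": 0,"dy": 0,"dz": -4,"rx": 0,"ry": 0,"rz": 0,"hand": -0.5},{"dx": 0,"dy": 0,"dz": -4,"rx": 0,"ry": 0,"rz": 0,"hand": -0.5}]}}

```text
t: 30.32
tool_pos: [0.4261, -0.2106, 0.2261]
tool_rot: [-3.141, -0.001, 1.489]
force: [0.5, -2.0, -0.2]
finger_gap: 0.0644
```

Request:
{"fn": "move_arm", "kwargs": {"commands": [{"dx": 4,"dy": 0,"dz": 0,"rx": 0,"ry": 0,"rz": 0,"hand": -0.5},{"dx": 4,"dy": 0,"dz": 0,"rx": 0,"ry": 0,"rz": 0,"hand": -0.5},{"dx": 4,"dy": 0,"dz": 0,"rx": 0,"ry": 0,"rz": 0,"hand": -0.5},{"dx": 4,"dy": 0,"dz": 0,"rx": 0,"ry": 0,"rz": 0,"hand": -0.5},{"dx": 4,"dy": 0,"dz": 0,"rx": 0,"ry": 0,"rz": 0,"hand": -0.5},{"dx": 4,"dy": 0,"dz": 0,"rx": 0,"ry": 0,"rz": 0,"hand": -0.5},{"dx": 0,"dy": 0,"dz": 0,"rx": 0,"ry": 0,"rz": 0,"hand": -0.5},{"dx": 0,"dy": 0,"dz": 0,"rx": 0,"ry": 0,"rz": 0,"hand": -0.5}]}}

```text
t: 30.98
tool_pos: [0.4461, 0.0306, 0.2244]
tool_rot: [3.141, -0.001, 1.494]
force: [-0.1, -0.5, -0.0]
finger_gap: 0.0638
```

```bash
python3 - <<'E'
from h import *
s=robot.get_state();print(s['t'],s['tool_pos'],s['force'])
t=imaging.get_image('top');d=imaging.get_image('side')
print(proj('side',[[.6338,-.091,.03],[.6338,-.091,.072],[.6338,-.091,.130]]).round(1))
a=cv2.resize(t[180:380,150:530],(760,400),interpolation=cv2.INTER_CUBIC)[:,:]
b=cv2.resize(d[160:290,260:460],(400,260),interpolation=cv2.INTER_CUBIC)
c=cv2.resize(d[180:260,280:350],None,fx=2.5,fy=2.5,interpolation=cv2.INTER_CUBIC)
o=np.zeros((600,800,3),np.uint8);o[:340,:760]=a[:340];o[340:600,:400]=b;o[340:540,420:595]=c
cv2.imwrite('pics/c7.png',o)
E
```

```text
30.9833 [0.44605608 0.03057815 0.2244018 ] [-0.11635038 -0.4634479  -0.04208709]
[[319.8 235.5]
 [319.2 218.7]
 [318.4 194.3]]
```

View pics/c7.png

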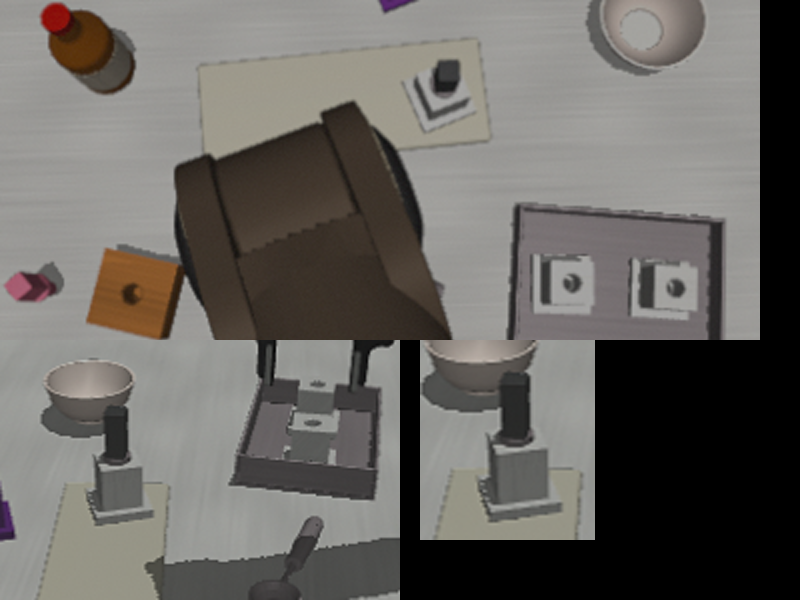

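The last picture shows the gauge upright in the right socket, its collar on the top face at about (515,440) in the crop. Both blocked sockets are upright in the pan at (565,283) and (668,288). The bottle, bowl and spoon are in place and the robot touches nothing, so I'm handing it in.

```bash
python3 -c "
from rig import close_job
print(close_job())"
```

```text
the job is handed in; nothing more can be done
None
```

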